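# Pack the sanding sticks into their locked tool case

### The arm

A 6-joint arm with a two-finger parallel gripper is mounted at the origin on a cart in front of the work surface, level with it; the furniture and walls round the work are solid. World frame = base frame: x ahead of the robot, y to its left, z up, the work surface at z = 0. Lengths are in mm, angles in rad, forces in N, time in s.
With the tool pointing down it reaches from about 325 to 775 mm from the base axis. Payload 5.5 kg.
Tool frame: the origin (TCP) lies at the very end of the fingers, on their centre line; the grasp point (between the pads) lies ctrl.pinch_z behind it (ctrl.pinch_z is the distance from the TCP to the grasp point, in mm); z points along the fingers, y is the line along which they close (so a half turn about z gives the same grasp; the last joint's range is limited). The gripper opens to 88 mm and grips with 3 to 60 N. Pads are 20 mm wide; open, the fingers measure 115 mm over their backs; the gripper's body (75 mm by 178 mm) begins 61 mm behind the grasp point.
Start: joints at [1.185, 0.091, 1.231, -0, 1.82, -0.057], TCP at [193.749, 567.871, 222.631] pointing down, gripper open.
Joint ranges: [-2.87, 2.87], [-0.86, 2.18], [0.17, 2.46], [-1.51, 4.65], [0.06, 2.69], [-2.65, 2.65]. Speed limits (rad/s): [2.57, 2.57, 3.01, 3.14, 3.14, 3.14].

### API

Orientations are given as a unit quaternion [x, y, z, w].
In Python, from workcell import ctrl gives the robot as it stands.
- The arm moves only by the tool play_rows, never from a script. Its argument "steps" is a list of rows, each an object of numbers: "tx", "ty", "tz": the shift along the tool's x, y, z in m; "ax", "ay", "az": the turn, a rotation vector about the tool's x, y, z in rad. In form: [{"tx": .., "ty": .., "tz": .., "ax": .., "ay": .., "az": ..}, ...]. A call has 1 to 5 rows; each row is the pose to reach, as a shift and turn from the pose commanded when the call began, along the tool's axes at that moment; what a row does not reach only later rows make up. A row lasts 1/10 s, in which the tool goes at most 50 mm and 8.59 degrees, less where a joint would pass 70% of its speed; a pose out of reach is approached as far as the arm can. A call with a gripper value outside its range is refused whole. "hand" is the opening, from 0 (shut) to 1 (fully open), set as the call begins (left out, the last holds). The fingers move at their own pace and stop on an object; "grip_force" is the grip in N (left out, the last holds). Time passes only in rows, so rows that repeat a pose let the fingers close. It gives the time, the measured TCP pose, the force, the opening and the grip force at its end, in the units of the state.
- ctrl.state(): the state, without advancing time (a new reading comes with each control period).
- ctrl.read_camera(name): name is "scene" or "top" or "wrist"; returns the picture (384x512x3 uint8, red, green, blue); there is no depth.
- ctrl.camera_info(name): a dict with "fx", "fy", "cx", "cy" (pixels), "dist" ([k1, k2, p1, p2, k3] as OpenCV has them; the pictures are not rectified), "position" and "rotation" of the camera in the world. Camera axes: x right, y up, looking along -z (the intrinsics and any distortion apply to the point x, -y, -z); pixel columns grow to the right and rows downward; lengths in mm; the calibration is good to about 2 mm. A picture is of the moment at which its call begins: read the wrist's pose just before it. camera_info takes no time and is no camera call; for the wrist camera it gives the pose at the moment of the call.
- ctrl.hand_in(): hands the job in; it is judged then, once.
The state is a dict: "t": time; "qpos": joint angles; "qvel": joint speeds; "joint_torque": joint torques, N m; "eef_pos": TCP position; "orientation": TCP orientation; "ft_force": force on the tool from outside, world axes, zero at the start; "torque": the same for the moment, N m; "grip_width": opening from 0.0 (shut) to 1.0 (fully open); "grasp_force": force on a finger pad.
Only numpy, scipy, OpenCV 4.12 (cv2) and the standard library are available. Lean on these libraries where they do the work, as an engineer would, in place of code of your own. Each camera call takes 0.05 s, during which the arm holds its last target. There are 200 camera calls.

### The job

Put the sanding sticks that lie to the right of the tool case away in it: draw back the safety bolt, turn the latch and open the lid wide, then slide each stick fully home into a pocket of its own inside the case. Then shut the lid, turn the latch fully back and push the safety bolt home again; leave the other things on the table where they are.

Things in the scene. Friction and masses are not known exactly. Their poses are not given: they have to be found in the camera images.
- case: Low grey tool case, fixed: tray 208 (x) by 220 mm (y), walls 26 mm high and 4 thick, floor 4 mm thick. Origin under the tray's centre at table height; x points from the front (latch side, facing the robot) to the hinge, y left, z up. Positions below called 'case x, y' are in mm in this frame, heights in mm above the table. The front half of the tray (case x -100 to +41) is empty floor.
- catch (a joint): Safety bolt on the apron, in m. 0 = home: its nose stands in the way of the side ear of the turn latch and blocks it. It draws back towards case -y (right, away from the latch) to a stop at 0.020; the latch is free to turn from 0.012. About 1.5 N moves it and it stays where left. It can go home again only when the latch is turned back to 0.05 rad or less.
- catch_knob (a point): Grip point of the safety bolt: 9 x 9 mm upright black knob, top at 66.5 mm; this point at 57 mm height, case x -152.5, y -40 when home. Below it the bar (10 mm wide in x, top at 36.5).
- bolt_guides (a point): Middle between the two fixed guides of the bolt (case x -152.5, y -55, height 40): steel bridges 8 mm wide in y, 20 mm in x, top at 40 mm, 31 mm to either side of this point. The apron under bolt and latch spans case x -170 to -104, y -108 to +40, top at 20 mm.
- latch (a joint): Turn latch on an upright axis, in rad. 0 = locked: its arm points to case +x and lies over the lid's steel tongue. It turns clockwise seen from above (arm towards case -y, the bolt) to a stop at 1.3; from 1.1 it is clear of the tongue. Friction 0.06 N m; it stays where left. If the lid is lowered while the latch is locked, the tongue strikes the arm (2 mm gap when shut).
- latch_wing (a point): Grip point of the turn latch on its axis (case x -142, y +12), height 54: an upright black wing 9 mm thick, 34 mm long, 36 to 62 mm high, above an arm of equal thickness (27 mm long, 31 to 36 mm high) and an ear of 16 mm to the right. The wing's length is along this point's x axis, which turns with the latch (case x when locked); grip its two 34 mm faces.
- lid (a joint): Lid hinged along the rear edge, in rad: 0 = shut, grows as the front edge rises, stop at 1.8 (just past upright). Stiff hinge: it stays at any angle; about 2.5 N at the front lifts it, about 1 N pushes it shut. Lid 18 mm high, 208 x 220 mm, clear top at height 44 when shut.
- lid_tab (a point): Grip point of the lid's black pull tab: 38 mm out from the lid's front, 9 mm thick (along case y), 16 mm high (28 to 44 when shut). This point: case x -130, y +75, height 36 when shut, 26 mm ahead of the lid's front face, 234 mm from the hinge axis. Only the table is below. Gripped on its side faces (fingers along case y) it pivots between the fingers as the lid swings.
- lid_hinge (a point): Point on the lid's hinge axis: case x +104, y 0, height 26; the axis is along case y.
- lid_rib (a point): Middle of the lower edge of a 4 mm thick clear rib under the lid (150 mm long, along case y; moves with the lid). With the lid shut it is at case x -30.5, height 7, with 3 mm between it and the ends of sticks that are fully home: it keeps them in, and a stick that is not home stops the lid from shutting.
- pocket0_home (a point): Home point of the right pocket (case x +37.5, y -50, height 4, on the tray's floor; axes as the case): a stick's origin lies here when it is fully home, its end on the pocket's end wall (case x +100), 75 mm of it still out in front.
- pocket0_mouth (a point): Flared entrance of the right pocket (case x +41, y -50, height 4 on the floor): roofless lips narrow from 25 to 15.5 mm over case x +41 to +51; then a straight flat pocket 15.5 mm wide, 11 mm high, to x +100, in a white block with a clear roof, 152 mm wide, top at 21 mm. It runs along case x and is entered from the front.
- pocket1_home (a point): Home point of the middle pocket (case x +37.5, y +0, height 4, on the tray's floor; axes as the case): a stick's origin lies here when it is fully home, its end on the pocket's end wall (case x +100), 75 mm of it still out in front.
- pocket1_mouth (a point): Flared entrance of the middle pocket (case x +41, y +0, height 4 on the floor): roofless lips narrow from 25 to 15.5 mm over case x +41 to +51; then a straight flat pocket 15.5 mm wide, 11 mm high, to x +100, in a white block with a clear roof, 152 mm wide, top at 21 mm. It runs along case x and is entered from the front.
- pocket2_home (a point): Home point of the left pocket (case x +37.5, y +50, height 4, on the tray's floor; axes as the case): a stick's origin lies here when it is fully home, its end on the pocket's end wall (case x +100), 75 mm of it still out in front.
- pocket2_mouth (a point): Flared entrance of the left pocket (case x +41, y +50, height 4 on the floor): roofless lips narrow from 25 to 15.5 mm over case x +41 to +51; then a straight flat pocket 15.5 mm wide, 11 mm high, to x +100, in a white block with a clear roof, 152 mm wide, top at 21 mm. It runs along case x and is entered from the front.
- stick0: White plastic sanding stick, a flat bar 125 mm long (its y), 12.5 mm wide (x), 8 mm thick (z), lying flat on the table right of the case; origin at the centre of its underside. All sticks are alike; any pocket, either end first. Absent in some runs.
- stick1: White plastic sanding stick, a flat bar 125 mm long (its y), 12.5 mm wide (x), 8 mm thick (z), lying flat on the table right of the case; origin at the centre of its underside. All sticks are alike; any pocket, either end first. Absent in some runs.
- stick2: White plastic sanding stick, a flat bar 125 mm long (its y), 12.5 mm wide (x), 8 mm thick (z), lying flat on the table right of the case; origin at the centre of its underside. All sticks are alike; any pocket, either end first. Absent in some runs.
- tuner: Bystander: small dark tuner, 60 x 100 x 19 mm, lying left of the case; origin under its centre.
- eraser: Bystander: white eraser in a paper sleeve, 22 x 52 x 12 mm, lying right of the case's rear corner; origin under its centre.
- whistle: Bystander: clay whistle, 34 x 80 x 29 mm, left of the case; origin under its centre.
Things that resemble listed ones, but are neither listed nor needed, are in the scene too. What is shaped like the stick0 but purple is not meant.

How it is judged (in metres and radians):
On the way, in this order (a step that is already met when the one before it is completed fails the run):
1. the safety bolt is drawn back (9 mm or more) (value of joint catch above 0.009 m), for 0.2 s.
2. the latch is turned clear of the lid's tongue (1.0 rad or more) (value of joint latch above 1 rad), for 0.2 s.
3. the lid is open wide (1.0 rad or more) (value of joint lid above 1 rad), for 0.2 s.
4. every stick present is fully home in a pocket (within 6 mm), with the lid still open (((distance between stick0 and pocket0_home below 0.006 m and angle between the y axis of stick0 and the x axis of case, either way round below 0.09 rad) or (distance between stick0 and pocket1_home below 0.006 m and angle between the y axis of stick0 and the x axis of case, either way round below 0.09 rad) or (distance between stick0 and pocket2_home below 0.006 m and angle between the y axis of stick0 and the x axis of case, either way round below 0.09 rad)) and ((distance between stick1 and pocket0_home below 0.006 m and angle between the y axis of stick1 and the x axis of case, either way round below 0.09 rad) or (distance between stick1 and pocket1_home below 0.006 m and angle between the y axis of stick1 and the x axis of case, either way round below 0.09 rad) or (distance between stick1 and pocket2_home below 0.006 m and angle between the y axis of stick1 and the x axis of case, either way round below 0.09 rad)) and ((distance between stick2 and pocket0_home below 0.006 m and angle between the y axis of stick2 and the x axis of case, either way round below 0.09 rad) or (distance between stick2 and pocket1_home below 0.006 m and angle between the y axis of stick2 and the x axis of case, either way round below 0.09 rad) or (distance between stick2 and pocket2_home below 0.006 m and angle between the y axis of stick2 and the x axis of case, either way round below 0.09 rad)) and value of joint lid above 0.5 rad), for 0.2 s.
5. the lid is shut (below 0.03 rad) (value of joint lid below 0.03 rad), for 0.2 s.
6. the latch is turned back over the tongue (below 0.12 rad) (value of joint latch below 0.12 rad), for 0.2 s.
7. the safety bolt is home again (within 3 mm) (value of joint catch below 0.003 m), for 0.2 s.
At the end, for the whole second after the job is handed in: every stick present lies at rest in its own pocket, within 6 mm of its home point and 0.09 rad of the pocket's direction; lid shut (below 0.03 rad), latch turned back (below 0.12 rad), safety bolt home (within 3 mm); tuner, eraser and whistle within 60 mm of where they stood (((distance between stick0 and pocket0_home below 0.006 m and angle between the y axis of stick0 and the x axis of case, either way round below 0.09 rad) or (distance between stick0 and pocket1_home below 0.006 m and angle between the y axis of stick0 and the x axis of case, either way round below 0.09 rad) or (distance between stick0 and pocket2_home below 0.006 m and angle between the y axis of stick0 and the x axis of case, either way round below 0.09 rad)) and ((distance between stick1 and pocket0_home below 0.006 m and angle between the y axis of stick1 and the x axis of case, either way round below 0.09 rad) or (distance between stick1 and pocket1_home below 0.006 m and angle between the y axis of stick1 and the x axis of case, either way round below 0.09 rad) or (distance between stick1 and pocket2_home below 0.006 m and angle between the y axis of stick1 and the x axis of case, either way round below 0.09 rad)) and ((distance between stick2 and pocket0_home below 0.006 m and angle between the y axis of stick2 and the x axis of case, either way round below 0.09 rad) or (distance between stick2 and pocket1_home below 0.006 m and angle between the y axis of stick2 and the x axis of case, either way round below 0.09 rad) or (distance between stick2 and pocket2_home below 0.006 m and angle between the y axis of stick2 and the x axis of case, either way round below 0.09 rad)) and value of joint lid below 0.03 rad and value of joint latch below 0.12 rad and value of joint catch below 0.003 m and linear speed of each of stick0, stick1, stick2 below 0.02 m/s and distance of each of tuner, eraser, whistle from where it was at the start of the episode below 0.06 m); the robot touches nothing.
It fails at once if the tuner beside the case is shifted by more than 60 mm (distance of tuner from where it was at the start of the episode above 0.06 m).
It fails at once if the eraser beside the case is shifted by more than 60 mm (distance of eraser from where it was at the start of the episode above 0.06 m).
It fails at once if the whistle beside the case is shifted by more than 60 mm (distance of whistle from where it was at the start of the episode above 0.06 m).
Of stick0, stick1, stick2 only 2 to 3 are there at a start; the rules pass over those that are not, and their reading is None.
At some moment in a run one of stick0, stick1, stick2 may be knocked a few centimetres aside while the robot is not near it.
Once in a run the grip may slacken for a moment while it holds something.
It also fails if it takes over 210 s, if anything falls off the work surface, if the arm or the gripper's body presses on something with over 40 N, if the wrist force passes 120 N, or if a joint passes its speed limit or range.

## Working session

There is one attempt and no reset: what is moved stays moved. The work goes in short steps, Python scripts to look and compute and a tool call to move; the robot and the scene stay as the last step left them, time stands still between calls to the robot, and variables do not carry over. Pictures are saved under pics/ and viewed, at most 14 in all, crops included, and the job is handed in when it is done.

Besides the shell and the picture viewer there is one more tool, called after "Request:" by a JSON object that holds its "fn" and its "kwargs", one argument or row to a line. play_rows: Moves the arm, as the interface text tells. Its arguments: {"type":"object","properties":{"steps":{"type":"array"},"hand":{"type":"number"},"grip_force":{"type":"number"}},"required":["steps"]}

```bash
ls; mkdir -p pics; cat > h.py <<'E'
from workcell import ctrl
import numpy as np, cv2
from scipy.spatial.transform import Rotation as R
def info(n):
    i=ctrl.camera_info(n); K=np.array([[i['fx'],0,i['cx']],[0,i['fy'],i['cy']],[0,0,1]])
    Rm=np.array(i['rotation'],float)
    if Rm.shape!=(3,3): Rm=R.from_quat(Rm.ravel()).as_matrix()
    return K,np.array(i['dist'],float),np.array(i['position'],float),Rm
def ray(I,uv):
    K,d,p,Rm=I; q=cv2.undistortPoints(np.array(uv,float).reshape(-1,1,2),K,d).reshape(-1,2)
    v=np.c_[q[:,0],-q[:,1],-np.ones(len(q))]@Rm.T
    return p,v
def onplane(I,uv,z):
    p,v=ray(I,uv); return p+v*((z-p[2])/v[:,2])[:,None]
def proj(I,X):
    K,d,p,Rm=I; c=(np.atleast_2d(X)-p)@Rm; c=c*[1,-1,-1]
    return cv2.projectPoints(c,np.zeros(3),np.zeros(3),K,d)[0].reshape(-1,2)
def pic(n,name=None):
    I=info(n); im=cv2.cvtColor(ctrl.read_camera(n),cv2.COLOR_RGB2BGR)
    if name: cv2.imwrite('pics/'+name,im)
    return I,im
E
python3 - <<'E'
from h import *
for n in ('scene','top','wrist'):
    I,im=pic(n,n+'0.png'); print(n,I[0].round(1).tolist(),I[1],I[2],I[3].round(3).tolist())
a=cv2.imread('pics/top0.png');
cv2.imwrite('pics/top0x.png',cv2.resize(a,(800,600)))
s=ctrl.state();print(s, ctrl.pinch_z)
E
```

```text
pics
scene [[352.8, 0.0, 250.0], [0.0, 352.8, 191.2], [0.0, 0.0, 1.0]] [-0.03561653  0.          0.          0.          0.        ] [ 129.12815752 -652.41675701  776.78191199] [[0.846, 0.359, -0.394], [-0.533, 0.575, -0.621], [0.004, 0.735, 0.678]]
top [[434.6, 0.0, 256.9], [0.0, 434.6, 196.7], [0.0, 0.0, 1.0]] [-0.05538628  0.          0.          0.          0.        ] [ 369.53917909   23.81191171 1357.34997027] [[0.003, 0.987, -0.159], [-1.0, 0.007, 0.025], [0.026, 0.159, 0.987]]
wrist [[264.5, 0.0, 260.1], [0.0, 264.5, 188.8], [0.0, 0.0, 1.0]] [0.00697133 0.         0.         0.         0.        ] [118.87409556 594.02457832 384.64653507] [[0.322, -0.906, -0.274], [0.947, 0.308, 0.095], [-0.002, -0.29, 0.957]]
{'t': 0.15, 'qpos': array([ 1.18529612e+00,  9.17100776e-02,  1.23161458e+00, -4.19838308e-06,
        1.81978515e+00, -5.66924607e-02]), 'qvel': array([-0.0001669 , -0.00212903, -0.00629134, -0.0009995 ,  0.00131386,
        0.00058519]), 'joint_torque': array([ 2.16323519e-03, -4.47045600e+01, -4.06909490e+01,  6.98958384e-02,
        2.74600298e-02, -1.13191259e-04]), 'eef_pos': array([193.66438681, 567.65200298, 221.74915214]), 'orientation': array([ 1.63664731e-01,  9.86515727e-01, -7.40555537e-04, -1.64369686e-04]), 'ft_force': array([-0.9011084 ,  0.71900774,  0.10003363]), 'torque': array([ 0.03268725, -0.01718675, -0.03647681]), 'grasp_force': 0.0, 'grip_width': 1.0039254104909623} 18.700000000000003
```

View pics/top0x.png

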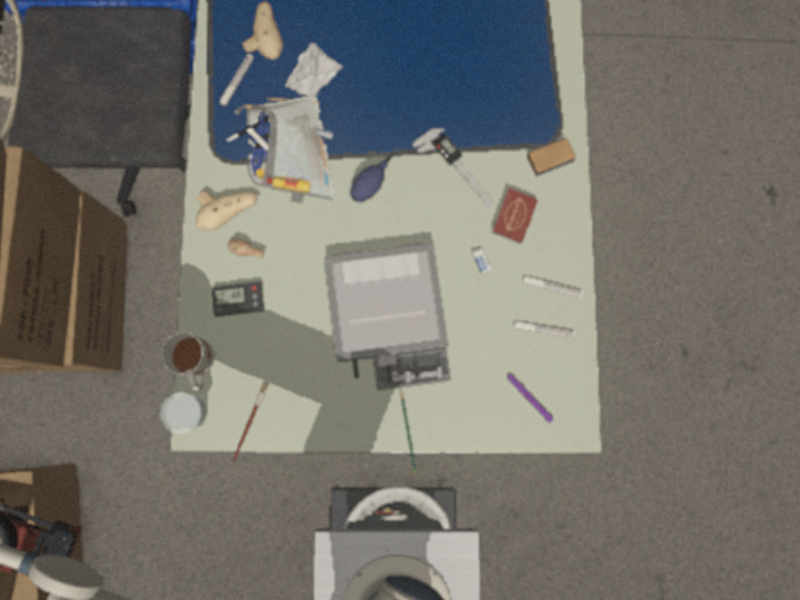

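View pics/scene0.png

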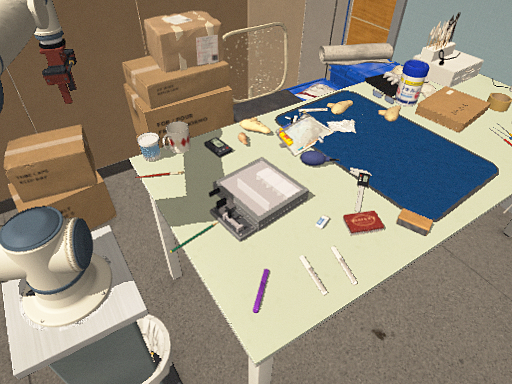

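The top view shows two white sticks right of the case (800-px picture, at (552,286) and (545,328)). The purple bar at (530,397) is not meant. The white bar on the mat at (236,80) is not right of the case. Next I measure the case and confirm the sticks in a crop.

```bash
python3 - <<'E'
from h import *
I=info('top'); a=cv2.imread('pics/top0.png')
c=a[140:275,200:380]; cv2.imwrite('pics/c1.png',cv2.resize(c,None,fx=4.4,fy=4.4,interpolation=cv2.INTER_CUBIC))
# white sticks
hsv=cv2.cvtColor(a,cv2.COLOR_BGR2HSV)
roi=np.zeros(a.shape[:2],np.uint8); roi[160:290,300:380]=1
m=((hsv[...,1]<22)&(hsv[...,2]>165)).astype(np.uint8)*roi
for k in cv2.findContours(m,cv2.RETR_EXTERNAL,cv2.CHAIN_APPROX_NONE)[0]:
    if len(k)<15: continue
    r=cv2.minAreaRect(k); b=cv2.boxPoints(r); X=onplane(I,b,8)
    print(r[0],onplane(I,[r[0]],8).round(1),[round(np.linalg.norm(X[i]-X[i-1])) for i in range(4)], X[:,:2].round(0).tolist())
E
```

```text
(308.800048828125, 167.60000610351562) [[ 681.7 -176.     8. ]] [40, 23, 40, 23] [[695.0, -157.0], [705.0, -178.0], [669.0, -195.0], [658.0, -174.0]]
```

View pics/c1.png

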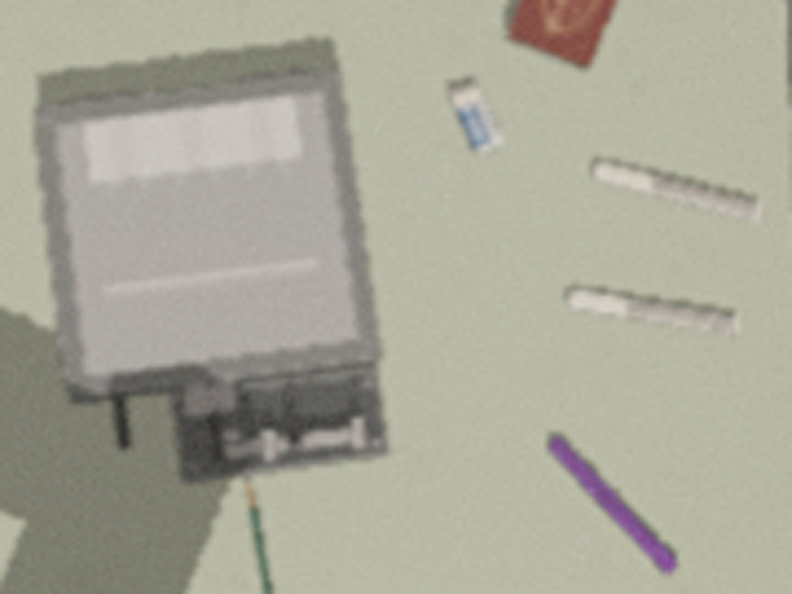

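The crop shows the lid corners at about (37,115), (337,80), (378,355) and (72,395). The tab is at (122,422), the two white sticks span (597,170)-(757,207) and (570,297)-(738,322), and the purple decoy spans (553,440)-(672,565). The two white bars match the listed sticks.

```bash
python3 - <<'E'
from h import *
I=info('top'); f=lambda u:np.array(u)/4.4+[200,140]-0.39
L=onplane(I,f([[37,115],[337,80],[378,355],[72,395]]),44)[:,:2]
print(L.round(0).tolist(),[round(np.linalg.norm(L[i]-L[i-1])) for i in range(4)])
c=L.mean(0); y=(L[0]-L[1])+(L[3]-L[2]); x=(L[0]-L[3])+(L[1]-L[2]); 
print(c,np.arctan2(-y[0],y[1]),np.arctan2(x[1],x[0]))
print(onplane(I,f([[122,448],[120,395]]),40).round(0))
print(onplane(I,f([[597,170],[757,207],[570,297],[738,322]]),4).round(0))
A=onplane(I,f([[187,480],[387,452]]),20)[:,:2];print(A.round(0))
E
```

```text
[[677.0, 142.0], [704.0, -69.0], [509.0, -97.0], [480.0, 114.0]] [199, 213, 197, 213]
[592.16815175  22.37676283] 0.13194704901402762 0.14100460824469777
[[444.  79.  40.]
 [480.  81.  40.]]
[[ 649. -261.    4.]
 [ 622. -378.    4.]
 [ 555. -239.    4.]
 [ 538. -361.    4.]]
[[ 423.   35.]
 [ 443. -105.]]
```

Case estimate: centre about (592,22) and yaw about 0.135. Sticks A (636,-320) and B (546,-300) come out 120-123 mm long, which fits. I move the wrist camera over the case front.

Request:
{"fn": "play_rows", "kwargs": {
  "steps": [
    {"tx":-0.03,"ty":-0.035,"tz":-0.006},
    {"tx":-0.06,"ty":-0.07,"tz":-0.012},
    {"tx":-0.09,"ty":-0.1,"tz":-0.018},
    {"tx":-0.12,"ty":-0.13,"tz":-0.024},
    {"tx":-0.134,"ty":-0.148,"tz":-0.027}
  ],
  "hand": 0.35
}}

```text
invalid input
```

Request:
{"fn": "play_rows", "kwargs": {
  "steps": [
    {"tx":-0.03,"ty":-0.035,"tz":-0.006},
    {"tx":-0.06,"ty":-0.07,"tz":-0.012},
    {"tx":-0.09,"ty":-0.1,"tz":-0.018},
    {"tx":-0.12,"ty":-0.13,"tz":-0.024},
    {"tx":-0.134,"ty":-0.148,"tz":-0.027}
  ]
}}

```text
invalid input
```

Request:
{"fn": "play_rows", "kwargs": {
  "steps": [
    {"tx":-0.03,"ty":-0.035,"tz":-0.006},
    {"tx":-0.06,"ty":-0.07,"tz":-0.012},
    {"tx":-0.09,"ty":-0.1,"tz":-0.018},
    {"tx":-0.12,"ty":-0.13,"tz":-0.024},
    {"tx":-0.134,"ty":-0.148,"tz":-0.027}
  ]
}}

```text
invalid input
```

Request:
{"fn": "play_rows", "kwargs": {
  "steps": [
    {"az":-0.12},
    {"az":-0.24},
    {"az":-0.36},
    {"az":-0.466},
    {"az":-0.466}
  ]
}}

```text
invalid input
```

```bash
python3 - <<'E'
from h import *
I,im=pic('wrist','w1.png'); s=ctrl.state(); print(s['eef_pos'],s['orientation'],s['qpos'],I[2]); np.save('w1.npy',np.array([*I],dtype=object),allow_pickle=True)
cv2.imwrite('pics/w1x.png',cv2.resize(im,(800,600),interpolation=cv2.INTER_CUBIC))
E
```

```text
[193.66321362 567.69426544 221.91949034] [ 1.63644489e-01  9.86519180e-01 -6.07880982e-04 -1.39655817e-04] [ 1.18531866e+00  9.15966526e-02  1.23143324e+00  6.08756021e-06
  1.81981018e+00 -5.67084638e-02] [118.87489396 594.02672748 384.785248  ]
```

View pics/w1x.png

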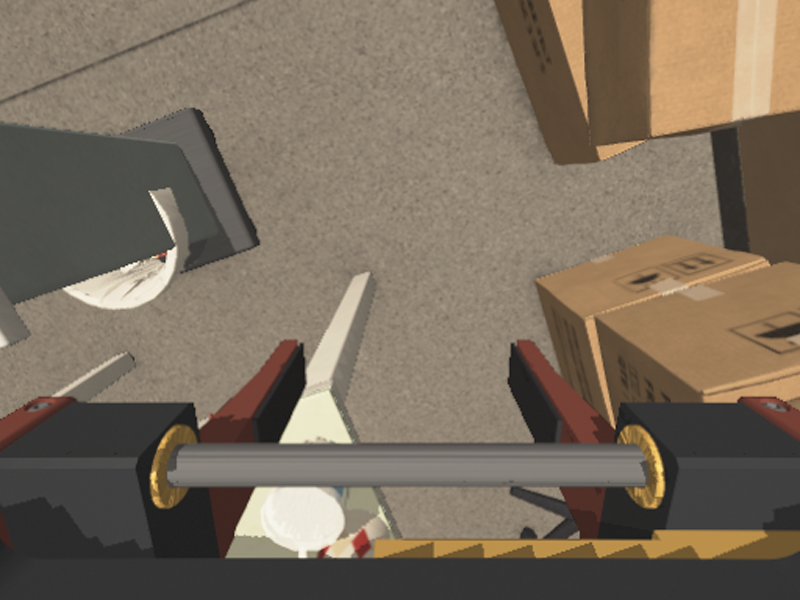

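The call was refused, most likely because rows need all six keys. The wrist picture shows the camera looks to the tool's +x side, and below row 440 the gripper hides the view, so I aim a bit further forward.

Request:
{"fn": "play_rows", "kwargs": {
  "steps": [
    {"tx":-0.034,"ty":-0.027,"tz":-0.006,"ax":0,"ay":0,"az":0},
    {"tx":-0.068,"ty":-0.054,"tz":-0.012,"ax":0,"ay":0,"az":0},
    {"tx":-0.102,"ty":-0.081,"tz":-0.018,"ax":0,"ay":0,"az":0},
    {"tx":-0.136,"ty":-0.108,"tz":-0.024,"ax":0,"ay":0,"az":0},
    {"tx":-0.168,"ty":-0.136,"tz":-0.027,"ax":0,"ay":0,"az":0}
  ],
  "hand": 0.35,
  "grip_force": 20
}}

```text
t: 0.7
eef_pos: [309.6, 383.4, 250.0]
orientation: [0.164, 0.987, 0.0, 0.0]
ft_force: [-0.1, 0.4, 0.2]
grip_width: 0.586
grasp_force: 0.0
```

Request:
{"fn": "play_rows", "kwargs": {
  "steps": [
    {"tx":-0.034,"ty":-0.027,"tz":-0.006,"ax":0,"ay":0,"az":0},
    {"tx":-0.068,"ty":-0.054,"tz":-0.012,"ax":0,"ay":0,"az":0},
    {"tx":-0.102,"ty":-0.081,"tz":-0.018,"ax":0,"ay":0,"az":0},
    {"tx":-0.136,"ty":-0.108,"tz":-0.024,"ax":0,"ay":0,"az":0},
    {"tx":-0.168,"ty":-0.136,"tz":-0.027,"ax":0,"ay":0,"az":0}
  ]
}}

```text
t: 1.2
eef_pos: [424.7, 200.3, 277.1]
orientation: [0.164, 0.987, 0.0, 0.0]
ft_force: [1.2, 0.7, 0.3]
grip_width: 0.354
grasp_force: 0.0
```

Request:
{"fn": "play_rows", "kwargs": {
  "steps": [
    {"tx":-0.034,"ty":-0.027,"tz":-0.006,"ax":0,"ay":0,"az":0},
    {"tx":-0.068,"ty":-0.054,"tz":-0.012,"ax":0,"ay":0,"az":0},
    {"tx":-0.102,"ty":-0.081,"tz":-0.018,"ax":0,"ay":0,"az":0},
    {"tx":-0.136,"ty":-0.108,"tz":-0.024,"ax":0,"ay":0,"az":0},
    {"tx":-0.168,"ty":-0.136,"tz":-0.027,"ax":0,"ay":0,"az":0}
  ]
}}

```text
t: 1.7
eef_pos: [539.8, 17.3, 304.1]
orientation: [0.164, 0.987, 0.0, 0.0]
ft_force: [0.4, 0.9, 0.3]
grip_width: 0.349
grasp_force: 0.0
```

Request:
{"fn": "play_rows", "kwargs": {
  "steps": [
    {"tx":0,"ty":0,"tz":0,"ax":0,"ay":0,"az":-0.12},
    {"tx":0,"ty":0,"tz":0,"ax":0,"ay":0,"az":-0.24},
    {"tx":0,"ty":0,"tz":0,"ax":0,"ay":0,"az":-0.36},
    {"tx":0,"ty":0,"tz":0,"ax":0,"ay":0,"az":-0.466},
    {"tx":0,"ty":0,"tz":0,"ax":0,"ay":0,"az":-0.466}
  ]
}}

```text
t: 2.2
eef_pos: [539.0, 18.9, 303.4]
orientation: [-0.069, 0.998, 0.0, -0.0]
ft_force: [0.2, -1.1, 0.7]
grip_width: 0.348
grasp_force: 0.0
```

```bash
python3 - <<'E'
from h import *
I,im=pic('wrist','w2.png'); s=ctrl.state(); print(s['eef_pos'],s['orientation'],s['qpos'],I[2],s['ft_force']); np.savez('w2.npz',K=I[0],d=I[1],p=I[2],R=I[3])
cv2.imwrite('pics/w2x.png',cv2.resize(im,(800,600),interpolation=cv2.INTER_CUBIC))
E
```

```text
[538.97007468  18.96863559 303.43134649] [-6.73894117e-02  9.97726734e-01  2.43003798e-05 -1.75274984e-04] [-2.79161151e-02 -4.00610355e-02  1.21984039e+00  1.62305753e-05
  1.96216689e+00 -1.73358730e+00] [460.66347834   8.36711204 466.44224083] [ 0.0230768  -0.14345481  1.12522821]
```

View pics/w2x.png

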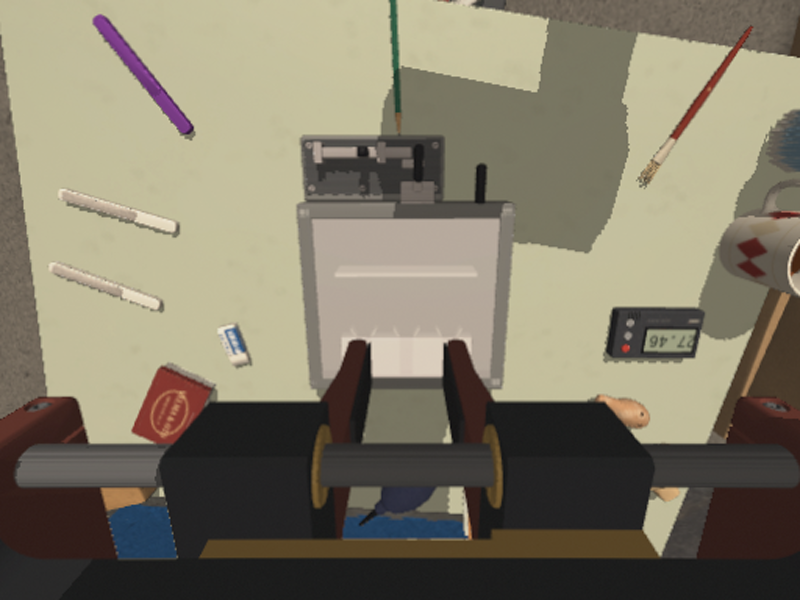

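The view shows the knob at (364,152), wing at (418,163), tab at (481,184), apron corners at (302,137) and (443,137), and lid front corners at (297,204) and (513,204). The sticks are at left. I now measure these from this frame.

```bash
python3 - <<'E'
from h import *
n=np.load('w2.npz'); I=(n['K'],n['d'],n['p'],n['R']); a=cv2.imread('pics/w2.png')
f=lambda u:(np.array(u,float)+.5)*.64-.5
print('roof',[onplane(I,f(u),z).round(1).tolist() for u,z in (([[302,137],[443,137]],20),([[298,205],[512,205],[500,386],[311,386]],44))])
v=a.max(2); m=(v<38).astype(np.uint8); m[:, :190]=0;m[:, 330:]=0;m[:85]=0; m[135:]=0
nn,lab,st,ce=cv2.connectedComponentsWithStats(m)
for i in range(1,nn):
    if st[i,4]>12: print(st[i],ce[i], [onplane(I,[ce[i]],z)[0,:2].round(1).tolist() for z in (44,62,66.5)])
# sticks
hsv=cv2.cvtColor(a,cv2.COLOR_BGR2HSV); roi=a[110:210,20:130]
m=((hsv[...,1]<40)&(hsv[...,2]>120)).astype(np.uint8); m[:, 130:]=0;m[:110]=0;m[205:]=0
for k in cv2.findContours(m,cv2.RETR_EXTERNAL,cv2.CHAIN_APPROX_NONE)[0]:
    if len(k)<20: continue
    r=cv2.minAreaRect(k); X=onplane(I,cv2.boxPoints(r),8)[:,:2]; e=[X[i]-X[i-1] for i in range(4)]
    e.sort(key=np.linalg.norm); d=e[-1]; print(r,X.mean(0).round(1),[np.linalg.norm(q).round(1) for q in e],np.arctan2(*(d*np.sign(d[1]))[::-1]).round(3))
E
```

```text
roof [[[443.5, -100.8, 20.0], [423.7, 40.2, 20.0]], [[508.6, -94.8, 44.0], [479.0, 117.3, 44.0], [679.6, 146.5, 44.0], [709.4, -67.4, 44.0]]]
[265  92   6  24 131] [267.40458015 103.65648855] [[451.7, 18.3], [452.1, 17.9], [452.2, 17.8]]
[229  95   6   5  22] [231.59090909  97.5       ] [[450.4, -36.5], [450.9, -34.6], [451.0, -34.1]]
[304 106   7  24 130] [307.17692308 117.23846154] [[463.0, 81.9], [462.9, 78.8], [462.8, 78.0]]
((83.73721313476562, 187.22262573242188), (12.986235618591309, 2.819380283355713), 19.983108520507812) [ 638.8 -287.6] [np.float64(5.6), np.float64(5.7), np.float64(21.9), np.float64(21.9)] 1.318
((98.78501892089844, 139.7308807373047), (25.282102584838867, 3.555295705795288), 16.389541625976562) [ 549.2 -257.7] [np.float64(6.4), np.float64(6.4), np.float64(40.9), np.float64(41.0)] 1.411
```

Consistent fit: case centre (594.3,25.6), yaw 0.140. It predicts the wing and tab within 1.5 mm and the knob within about 2.5 mm. I go to the knob.

Request:
{"fn": "play_rows", "kwargs": {
  "steps": [
    {"tx":0.032,"ty":-0.014,"tz":0.02,"ax":0,"ay":0,"az":-0.005},
    {"tx":0.064,"ty":-0.028,"tz":0.04,"ax":0,"ay":0,"az":-0.005},
    {"tx":0.095,"ty":-0.0415,"tz":0.07,"ax":0,"ay":0,"az":-0.005},
    {"tx":0.095,"ty":-0.0415,"tz":0.11,"ax":0,"ay":0,"az":-0.005},
    {"tx":0.095,"ty":-0.0415,"tz":0.15,"ax":0,"ay":0,"az":-0.005}
  ]
}}

```text
t: 2.75
eef_pos: [450.3, -35.6, 153.2]
orientation: [-0.069, 0.998, -0.0, 0.001]
ft_force: [1.5, 0.8, -0.1]
grip_width: 0.352
grasp_force: 0.0
```

Request:
{"fn": "play_rows", "kwargs": {
  "steps": [
    {"tx":0,"ty":0,"tz":0.03,"ax":0,"ay":0,"az":0},
    {"tx":0,"ty":0,"tz":0.06,"ax":0,"ay":0,"az":0},
    {"tx":0,"ty":0,"tz":0.085,"ax":0,"ay":0,"az":0},
    {"tx":0,"ty":0,"tz":0.1,"ax":0,"ay":0,"az":0},
    {"tx":0,"ty":0,"tz":0.107,"ax":0,"ay":0,"az":0}
  ]
}}

```text
t: 3.25
eef_pos: [449.8, -35.0, 45.2]
orientation: [-0.07, 0.998, 0.0, -0.001]
ft_force: [-0.6, -0.7, -0.1]
grip_width: 0.348
grasp_force: 0.0
```

Request:
{"fn": "play_rows", "kwargs": {
  "steps": [
    {"tx":0,"ty":0,"tz":0,"ax":0,"ay":0,"az":0},
    {"tx":0,"ty":0,"tz":0,"ax":0,"ay":0,"az":0},
    {"tx":0,"ty":0,"tz":0,"ax":0,"ay":0,"az":0},
    {"tx":0,"ty":0,"tz":0,"ax":0,"ay":0,"az":0},
    {"tx":0,"ty":0,"tz":0,"ax":0,"ay":0,"az":0}
  ],
  "hand": 0,
  "grip_force": 12
}}

```text
t: 3.75
eef_pos: [451.5, -35.3, 48.1]
orientation: [-0.071, 0.997, -0.0, 0.001]
ft_force: [0.4, 0.2, 4.4]
grip_width: 0.103
grasp_force: 12.0
```

Request:
{"fn": "play_rows", "kwargs": {
  "steps": [
    {"tx":0,"ty":0,"tz":0,"ax":0,"ay":0,"az":0},
    {"tx":0,"ty":-0.005,"tz":0,"ax":0,"ay":0,"az":0},
    {"tx":0,"ty":-0.01,"tz":0,"ax":0,"ay":0,"az":0},
    {"tx":0,"ty":-0.015,"tz":0,"ax":0,"ay":0,"az":0},
    {"tx":0,"ty":-0.018,"tz":0,"ax":0,"ay":0,"az":0}
  ]
}}

```text
t: 4.25
eef_pos: [454.0, -52.9, 48.0]
orientation: [-0.071, 0.997, 0.0, 0.001]
ft_force: [-0.2, 2.2, 6.4]
grip_width: 0.1
grasp_force: 12.0
```

```bash
python3 - <<'E'
from h import *
s=ctrl.state(); print(s['eef_pos'],s['orientation'],s['ft_force'],s['grip_width'],s['grasp_force'])
I,im=pic('wrist','w3.png'); cv2.imwrite('pics/w3x.png',cv2.resize(im[60:330,100:420],(800,600)[:1]+(675,))[:600])
E
```

```text
[453.97141672 -52.92777653  47.99738202] [-7.10560995e-02  9.97471593e-01  9.91456619e-05  1.20075163e-03] [-0.20323512  2.19670503  6.40285955] 0.10040619273224768 12.004196494817734
```

View pics/w3x.png

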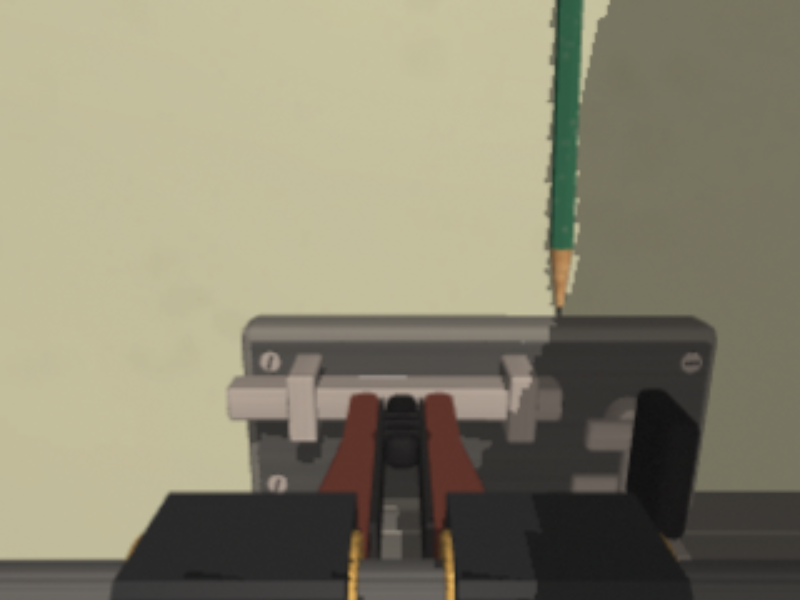

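The bolt is gripped (opening 0.10 ≈ 9 mm) and drawn about 18 mm; the picture shows the nose withdrawn to the guide at (545,400). Next I release it and go to the wing.

Request:
{"fn": "play_rows", "kwargs": {
  "steps": [
    {"tx":0,"ty":0,"tz":0,"ax":0,"ay":0,"az":0},
    {"tx":0,"ty":0,"tz":0,"ax":0,"ay":0,"az":0},
    {"tx":0,"ty":0,"tz":0,"ax":0,"ay":0,"az":0},
    {"tx":0,"ty":0,"tz":-0.02,"ax":0,"ay":0,"az":0},
    {"tx":0,"ty":0,"tz":-0.04,"ax":0,"ay":0,"az":0}
  ],
  "hand": 0.35
}}

```text
t: 4.8
eef_pos: [452.3, -52.7, 85.9]
orientation: [-0.071, 0.997, 0.0, -0.001]
ft_force: [0.7, 0.0, 1.7]
grip_width: 0.347
grasp_force: 0.0
```

Request:
{"fn": "play_rows", "kwargs": {
  "steps": [
    {"tx":-0.005,"ty":0.035,"tz":0,"ax":0,"ay":0,"az":0},
    {"tx":-0.0095,"ty":0.07,"tz":0,"ax":0,"ay":0,"az":0},
    {"tx":-0.0095,"ty":0.07,"tz":0.02,"ax":0,"ay":0,"az":0},
    {"tx":-0.0095,"ty":0.07,"tz":0.035,"ax":0,"ay":0,"az":0},
    {"tx":-0.0095,"ty":0.07,"tz":0.044,"ax":0,"ay":0,"az":0}
  ]
}}

```text
t: 5.3
eef_pos: [451.5, 17.6, 40.5]
orientation: [-0.071, 0.997, 0.0, -0.001]
ft_force: [-0.4, 0.2, -0.2]
grip_width: 0.348
grasp_force: 0.0
```

Request:
{"fn": "play_rows", "kwargs": {
  "steps": [
    {"tx":0,"ty":0,"tz":0,"ax":0,"ay":0,"az":0},
    {"tx":0,"ty":0,"tz":0,"ax":0,"ay":0,"az":0},
    {"tx":0,"ty":0,"tz":0,"ax":0,"ay":0,"az":0},
    {"tx":0,"ty":0,"tz":0,"ax":0,"ay":0,"az":0},
    {"tx":0,"ty":0,"tz":0,"ax":0,"ay":0,"az":0}
  ],
  "hand": 0
}}

```text
t: 5.8
eef_pos: [453.0, 17.6, 43.4]
orientation: [-0.071, 0.997, 0.0, 0.001]
ft_force: [-0.9, 1.3, 1.6]
grip_width: 0.102
grasp_force: 12.0
```

```bash
python3 - <<'E'
from h import *
s=ctrl.state(); print(s['eef_pos'],s['orientation'],s['ft_force'],s['grip_width'],s['grasp_force'])
I,im=pic('wrist','w4.png'); cv2.imwrite('pics/w4x.png',cv2.resize(im[60:300,100:420],(800,600)))
E
```

```text
[453.03576015  17.64750375  43.39616856] [-7.08776180e-02  9.97484833e-01  5.64459556e-05  6.07267894e-04] [-0.90276809  1.29654894  1.64773184] 0.10222087170250696 11.980821937322617
```

View pics/w4x.png

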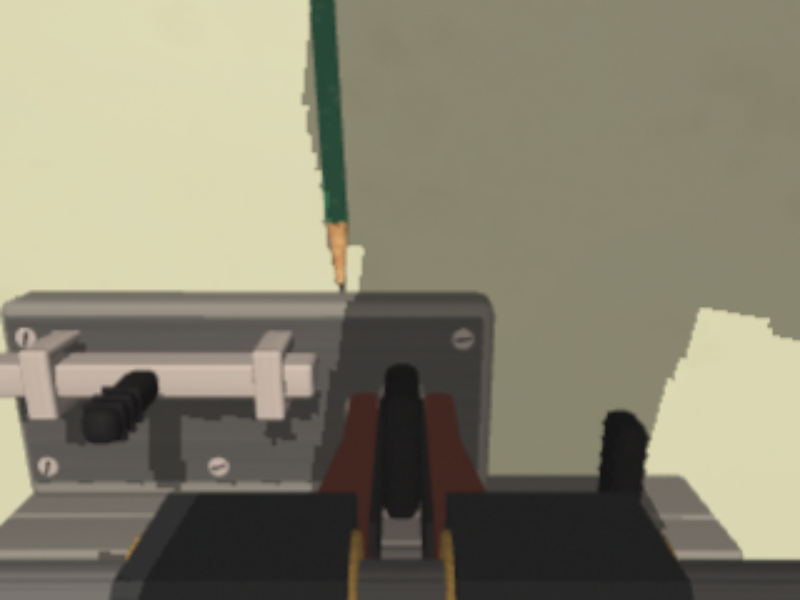

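The wing is gripped (9 mm) and the bolt is clear. I turn it clockwise by 1.2.

Request:
{"fn": "play_rows", "kwargs": {
  "steps": [
    {"tx":0,"ty":0,"tz":0,"ax":0,"ay":0,"az":0.12},
    {"tx":0,"ty":0,"tz":0,"ax":0,"ay":0,"az":0.24},
    {"tx":0,"ty":0,"tz":0,"ax":0,"ay":0,"az":0.36},
    {"tx":0,"ty":0,"tz":0,"ax":0,"ay":0,"az":0.48},
    {"tx":0,"ty":0,"tz":0,"ax":0,"ay":0,"az":0.6}
  ]
}}

```text
t: 6.35
eef_pos: [452.9, 17.2, 43.4]
orientation: [0.229, 0.973, -0.0, 0.001]
ft_force: [-0.2, -1.3, 2.7]
grip_width: 0.101
grasp_force: 12.0
```

Request:
{"fn": "play_rows", "kwargs": {
  "steps": [
    {"tx":0,"ty":0,"tz":0,"ax":0,"ay":0,"az":0.12},
    {"tx":0,"ty":0,"tz":0,"ax":0,"ay":0,"az":0.24},
    {"tx":0,"ty":0,"tz":0,"ax":0,"ay":0,"az":0.36},
    {"tx":0,"ty":0,"tz":0,"ax":0,"ay":0,"az":0.48},
    {"tx":0,"ty":0,"tz":0,"ax":0,"ay":0,"az":0.6}
  ]
}}

```text
t: 6.85
eef_pos: [452.6, 16.9, 43.4]
orientation: [0.507, 0.862, -0.001, 0.001]
ft_force: [-2.9, -2.3, 3.5]
grip_width: 0.101
grasp_force: 12.0
```

Request:
{"fn": "play_rows", "kwargs": {
  "steps": [
    {"tx":0,"ty":0,"tz":0,"ax":0,"ay":0,"az":0},
    {"tx":0,"ty":0,"tz":0,"ax":0,"ay":0,"az":0},
    {"tx":0,"ty":0,"tz":0,"ax":0,"ay":0,"az":0}
  ]
}}

```text
t: 7.15
eef_pos: [452.6, 16.9, 43.3]
orientation: [0.503, 0.864, -0.001, 0.001]
ft_force: [-3.0, -3.2, 5.7]
grip_width: 0.101
grasp_force: 12.0
```

```bash
python3 - <<'E'
from h import *
s=ctrl.state(); print(s['eef_pos'],s['orientation'],R.from_quat(s['orientation']).as_matrix()[:,0],s['ft_force'],s['torque'],s['grip_width'],s['grasp_force'])
E
```

```text
[452.61213483  16.8641883   43.34815814] [ 5.03216798e-01  8.64159766e-01 -7.05807860e-04  5.05416608e-04] [-0.4935452   0.86971871 -0.00158387] [-2.99354767 -3.23943357  5.72549123] [-0.68244892  0.67308475 -0.08186488] 0.1013207018135533 11.986792534589767
```

Latch turned 1.197 rad. Next I release it, turn back and go to the lid tab.

Request:
{"fn": "play_rows", "kwargs": {
  "steps": [
    {"tx":0,"ty":0,"tz":0,"ax":0,"ay":0,"az":0},
    {"tx":0,"ty":0,"tz":0,"ax":0,"ay":0,"az":0},
    {"tx":0,"ty":0,"tz":-0.01,"ax":0,"ay":0,"az":0},
    {"tx":0,"ty":0,"tz":-0.03,"ax":0,"ay":0,"az":0},
    {"tx":0,"ty":0,"tz":-0.06,"ax":0,"ay":0,"az":0}
  ],
  "hand": 0.3
}}

```text
t: 7.65
eef_pos: [451.6, 17.9, 102.1]
orientation: [0.504, 0.864, -0.001, -0.002]
ft_force: [0.4, 0.8, -0.4]
grip_width: 0.299
grasp_force: 0.0
```

Request:
{"fn": "play_rows", "kwargs": {
  "steps": [
    {"tx":0,"ty":0,"tz":0,"ax":0,"ay":0,"az":-0.12},
    {"tx":0,"ty":0,"tz":0,"ax":0,"ay":0,"az":-0.24},
    {"tx":0,"ty":0,"tz":0,"ax":0,"ay":0,"az":-0.36},
    {"tx":0,"ty":0,"tz":0,"ax":0,"ay":0,"az":-0.48},
    {"tx":0,"ty":0,"tz":0,"ax":0,"ay":0,"az":-0.6}
  ]
}}

```text
t: 8.15
eef_pos: [452.8, 17.9, 103.3]
orientation: [0.224, 0.975, 0.0, 0.0]
ft_force: [-0.5, -0.7, -0.1]
grip_width: 0.302
grasp_force: 0.0
```

Request:
{"fn": "play_rows", "kwargs": {
  "steps": [
    {"tx":0,"ty":0,"tz":0,"ax":0,"ay":0,"az":-0.12},
    {"tx":0,"ty":0,"tz":0,"ax":0,"ay":0,"az":-0.24},
    {"tx":0,"ty":0,"tz":0,"ax":0,"ay":0,"az":-0.36},
    {"tx":0,"ty":0,"tz":0,"ax":0,"ay":0,"az":-0.48},
    {"tx":0,"ty":0,"tz":0,"ax":0,"ay":0,"az":-0.6}
  ]
}}

```text
t: 8.65
eef_pos: [452.8, 17.9, 103.3]
orientation: [-0.074, 0.997, 0.0, 0.0]
ft_force: [-0.0, -0.3, 1.5]
grip_width: 0.299
grasp_force: 0.0
```

Request:
{"fn": "play_rows", "kwargs": {
  "steps": [
    {"tx":-0.006,"ty":0.032,"tz":0,"ax":0,"ay":0,"az":0},
    {"tx":-0.0125,"ty":0.063,"tz":0,"ax":0,"ay":0,"az":0},
    {"tx":-0.0125,"ty":0.063,"tz":0.03,"ax":0,"ay":0,"az":0},
    {"tx":-0.0125,"ty":0.063,"tz":0.06,"ax":0,"ay":0,"az":0},
    {"tx":-0.0125,"ty":0.063,"tz":0.0845,"ax":0,"ay":0,"az":0}
  ]
}}

```text
t: 9.15
eef_pos: [455.9, 82.4, 17.3]
orientation: [-0.072, 0.997, 0.0, 0.0]
ft_force: [-0.4, 0.4, -0.9]
grip_width: 0.3
grasp_force: 0.0
```

Request:
{"fn": "play_rows", "kwargs": {
  "steps": [
    {"tx":0,"ty":0,"tz":0,"ax":0,"ay":0,"az":0},
    {"tx":0,"ty":0,"tz":0,"ax":0,"ay":0,"az":0},
    {"tx":0,"ty":0,"tz":0,"ax":0,"ay":0,"az":0},
    {"tx":0,"ty":0,"tz":0,"ax":0,"ay":0,"az":0},
    {"tx":0,"ty":0,"tz":0,"ax":0,"ay":0,"az":0}
  ],
  "hand": 0,
  "grip_force": 15
}}

```text
t: 9.65
eef_pos: [457.0, 81.9, 19.8]
orientation: [-0.071, 0.997, 0.0, 0.001]
ft_force: [-0.4, -0.6, 3.8]
grip_width: 0.098
grasp_force: 15.0
```

```bash
python3 - <<'E'
from h import *
s=ctrl.state(); print(s['eef_pos'],s['orientation'],s['ft_force'],s['grip_width'],s['grasp_force'])
I,im=pic('wrist','w5.png'); cv2.imwrite('pics/w5x.png',cv2.resize(im[60:300,100:420],(800,600)))
r0=np.hypot(234,10); a0=np.arctan2(10,234)
for a in np.arange(0,1.5,.1):
    print(round(a,1),(r0*(np.cos(a0)-np.cos(a0+a))).round(1),(r0*(np.sin(a0+a)-np.sin(a0))).round(1))
E
```

```text
[456.99450815  81.87701322  19.84289135] [-7.09754634e-02  9.97477229e-01  6.12777158e-05  1.28774548e-03] [-0.39097468 -0.62156167  3.77589128] 0.09801352462893236 15.000431388616562
0.0 0.0 0.0
0.1 2.2 23.3
0.2 6.7 46.3
0.3 13.4 68.7
0.4 22.4 90.3
0.5 33.4 111.0
0.6 46.5 130.4
0.7 61.5 148.4
0.8 78.1 164.8
0.9 96.4 179.5
1.0 116.0 192.3
1.1 136.8 203.1
1.2 158.5 211.7
1.3 181.0 218.1
1.4 204.1 222.3
```

View pics/w5x.png

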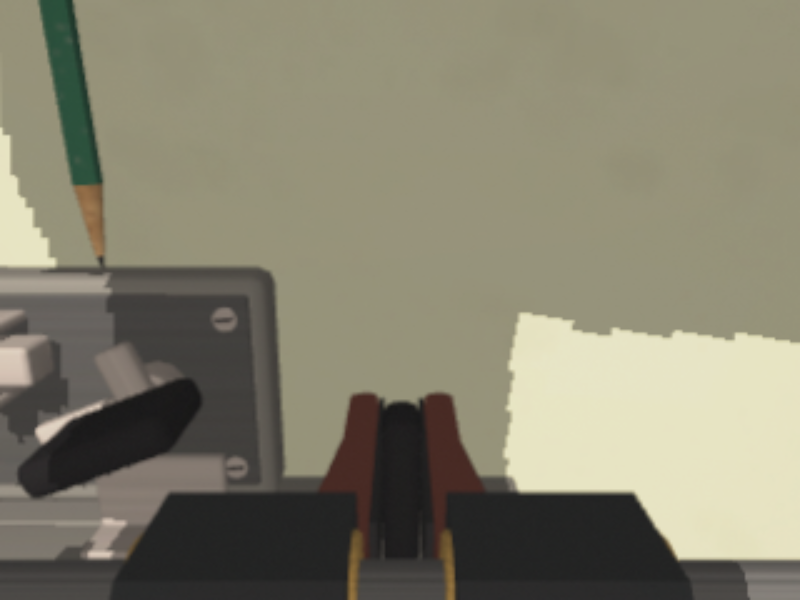

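The latch is visibly turned clear (wing slanted at (110,440)) and the tab is in the fingers. I swing the lid along its arc.

Request:
{"fn": "play_rows", "kwargs": {
  "steps": [
    {"tx":-0.002,"ty":0,"tz":-0.0233,"ax":0,"ay":0,"az":0},
    {"tx":-0.0067,"ty":0,"tz":-0.0463,"ax":0,"ay":0,"az":0},
    {"tx":-0.0134,"ty":0,"tz":-0.0687,"ax":0,"ay":0,"az":0},
    {"tx":-0.0224,"ty":0,"tz":-0.0903,"ax":0,"ay":0,"az":0},
    {"tx":-0.0334,"ty":0,"tz":-0.111,"ax":0,"ay":0,"az":0}
  ]
}}

```text
t: 10.2
eef_pos: [488.9, 86.4, 129.6]
orientation: [-0.071, 0.997, -0.0, -0.001]
ft_force: [2.2, -0.3, -3.8]
grip_width: 0.101
grasp_force: 15.0
```

Request:
{"fn": "play_rows", "kwargs": {
  "steps": [
    {"tx":-0.0131,"ty":0,"tz":-0.0194,"ax":0,"ay":0,"az":0},
    {"tx":-0.0281,"ty":0,"tz":-0.0374,"ax":0,"ay":0,"az":0},
    {"tx":-0.0447,"ty":0,"tz":-0.0538,"ax":0,"ay":0,"az":0},
    {"tx":-0.063,"ty":0,"tz":-0.0685,"ax":0,"ay":0,"az":0},
    {"tx":-0.0826,"ty":0,"tz":-0.0813,"ax":0,"ay":0,"az":0}
  ]
}}

```text
t: 10.7
eef_pos: [571.0, 97.9, 210.9]
orientation: [-0.071, 0.997, -0.0, -0.001]
ft_force: [-0.6, -2.1, -3.1]
grip_width: 0.103
grasp_force: 15.0
```

Request:
{"fn": "play_rows", "kwargs": {
  "steps": [
    {"tx":-0.0208,"ty":0,"tz":-0.0108,"ax":0,"ay":0,"az":0},
    {"tx":-0.0425,"ty":0,"tz":-0.0194,"ax":0,"ay":0,"az":0},
    {"tx":-0.065,"ty":0,"tz":-0.0258,"ax":0,"ay":0,"az":0},
    {"tx":-0.088,"ty":0,"tz":-0.03,"ax":0,"ay":0,"az":0},
    {"tx":-0.088,"ty":0,"tz":-0.03,"ax":0,"ay":0,"az":0}
  ]
}}

```text
t: 11.2
eef_pos: [660.2, 110.5, 240.9]
orientation: [-0.071, 0.997, -0.0, 0.001]
ft_force: [1.5, -1.3, 2.7]
grip_width: 0.104
grasp_force: 15.0
```

```bash
python3 - <<'E'
from h import *
s=ctrl.state(); print(s['eef_pos'],s['orientation'],s['ft_force'],s['grip_width'],s['grasp_force'],s['qpos'])
I,im=pic('scene','s6.png'); cv2.imwrite('pics/s6x.png',cv2.resize(im[100:300,140:400],(780,600)))
E
```

```text
[660.18883606 110.48923378 240.89718854] [-7.07602666e-02  9.97492886e-01 -2.49312226e-04  9.30186064e-04] [ 1.4672768  -1.32478764  2.74543008] 0.10398423003164838 15.000761300325394 [ 1.15310946e-01  2.88843700e-01  9.75902498e-01 -6.08829945e-04
  1.87501005e+00 -1.59730725e+00]
```

View pics/s6x.png

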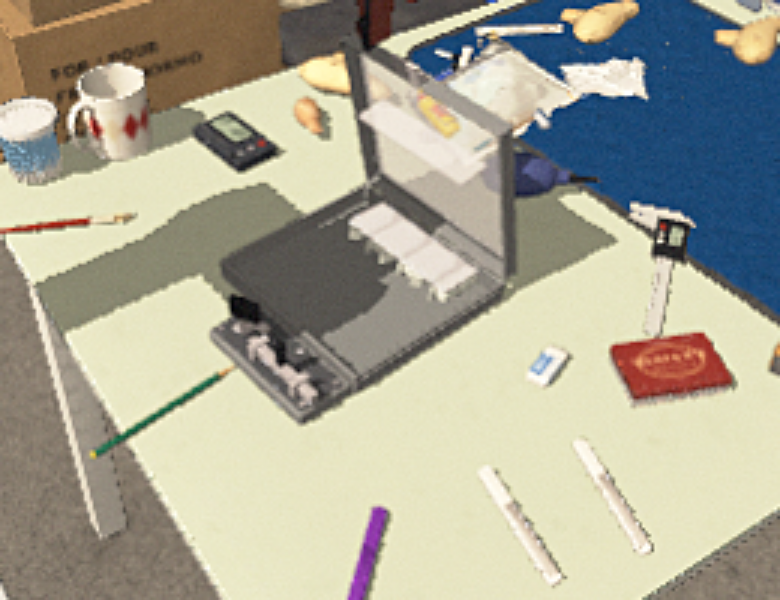

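The lid stands open at about 1.4 rad, and the sticks lie undisturbed. I release, retreat upward, and view the sticks from above.

Request:
{"fn": "play_rows", "kwargs": {
  "steps": [
    {"tx":0,"ty":0,"tz":0,"ax":0,"ay":0,"az":0},
    {"tx":0,"ty":0,"tz":0,"ax":0,"ay":0,"az":0},
    {"tx":0,"ty":0,"tz":0,"ax":0,"ay":0,"az":0},
    {"tx":0,"ty":0,"tz":-0.02,"ax":0,"ay":0,"az":0},
    {"tx":0,"ty":0,"tz":-0.06,"ax":0,"ay":0,"az":0}
  ],
  "hand": 0.35
}}

```text
t: 11.75
eef_pos: [656.6, 110.8, 296.6]
orientation: [-0.071, 0.997, -0.0, -0.004]
ft_force: [0.6, -0.2, 0.4]
grip_width: 0.347
grasp_force: 0.0
```

Request:
{"fn": "play_rows", "kwargs": {
  "steps": [
    {"tx":0.03,"ty":0,"tz":0,"ax":0,"ay":0,"az":0},
    {"tx":0.06,"ty":-0.01,"tz":0,"ax":0,"ay":0,"az":0},
    {"tx":0.09,"ty":-0.03,"tz":0,"ax":0,"ay":0,"az":0},
    {"tx":0.1,"ty":-0.07,"tz":0,"ax":0,"ay":0,"az":0},
    {"tx":0.1,"ty":-0.11,"tz":0,"ax":0,"ay":0,"az":0}
  ]
}}

```text
t: 12.25
eef_pos: [572.9, -12.7, 301.9]
orientation: [-0.072, 0.997, -0.0, 0.001]
ft_force: [1.0, 1.0, -0.0]
grip_width: 0.349
grasp_force: 0.0
```

Request:
{"fn": "play_rows", "kwargs": {
  "steps": [
    {"tx":0,"ty":-0.04,"tz":0,"ax":0,"ay":0,"az":0},
    {"tx":0,"ty":-0.08,"tz":0,"ax":0,"ay":0,"az":0},
    {"tx":0,"ty":-0.12,"tz":0,"ax":0,"ay":0,"az":0},
    {"tx":0,"ty":-0.16,"tz":0,"ax":0,"ay":0,"az":0},
    {"tx":0,"ty":-0.2,"tz":0,"ax":0,"ay":0,"az":0}
  ]
}}

```text
t: 12.75
eef_pos: [602.5, -211.6, 300.7]
orientation: [-0.071, 0.997, 0.0, 0.0]
ft_force: [0.3, 0.5, 0.0]
grip_width: 0.349
grasp_force: 0.0
```

Request:
{"fn": "play_rows", "kwargs": {
  "steps": [
    {"tx":0,"ty":-0.03,"tz":0,"ax":0,"ay":0,"az":0},
    {"tx":0,"ty":-0.06,"tz":0,"ax":0,"ay":0,"az":0},
    {"tx":0,"ty":-0.08,"tz":0,"ax":0,"ay":0,"az":0},
    {"tx":0,"ty":-0.08,"tz":0,"ax":0,"ay":0,"az":0}
  ]
}}

```text
t: 13.15
eef_pos: [613.7, -291.7, 299.1]
orientation: [-0.069, 0.998, 0.0, -0.001]
ft_force: [0.4, -0.1, -0.2]
grip_width: 0.35
grasp_force: 0.0
```

```bash
cat >> h.py <<'E'
def sticks(I,a,box):
    x0,y0,x1,y1=box; hsv=cv2.cvtColor(a,cv2.COLOR_BGR2HSV)[y0:y1,x0:x1]
    bg=np.median(hsv.reshape(-1,3),0); m=((hsv[...,1]<bg[1]-15)&(hsv[...,2]>bg[2]-70)).astype(np.uint8)
    m=cv2.morphologyEx(m,cv2.MORPH_CLOSE,np.ones((7,7))); out=[]
    for k in cv2.findContours(m,cv2.RETR_EXTERNAL,cv2.CHAIN_APPROX_NONE)[0]:
        if len(k)<40: continue
        r=cv2.minAreaRect(k+np.array([x0,y0])); X=onplane(I,cv2.boxPoints(r),8)[:,:2]; e=[X[i]-X[i-1] for i in range(4)]
        l=[np.linalg.norm(q) for q in e]; d=e[int(np.argmax(l))]; d=d*np.sign(d[1])
        out.append((np.round(r[0]),X.mean(0).round(1),np.round(sorted(l)[::2],1),np.arctan2(d[1],d[0]).round(3)))
    return out
E
python3 - <<'E'
from h import *
s=ctrl.state(); I,im=pic('wrist','w7.png'); print(s['eef_pos'],s['orientation'],I[2])
for o in sticks(I,im,(0,0,512,250)): print(o)
cv2.imwrite('pics/w7x.png',cv2.resize(im,(800,600)))
E
```

```text
[ 613.65343404 -291.73750825  299.12879344] [-6.94760880e-02  9.97583231e-01  2.66499228e-04 -8.35777932e-04] [ 535.56977715 -302.40234332  462.2569414 ]
(array([320., 204.]), array([ 684.3, -170.5]), array([23.8, 42.6]), np.float64(0.381))
(array([265., 174.]), array([ 643.4, -277.7]), array([11.1, 38.7]), np.float64(1.342))
(array([286., 122.]), array([ 550.3, -256.8]), array([ 8.1, 40.7]), np.float64(1.399))
(array([441., 157.]), array([586.6,  22.9]), array([218., 326.]), np.float64(0.406))
```

View pics/w7x.png

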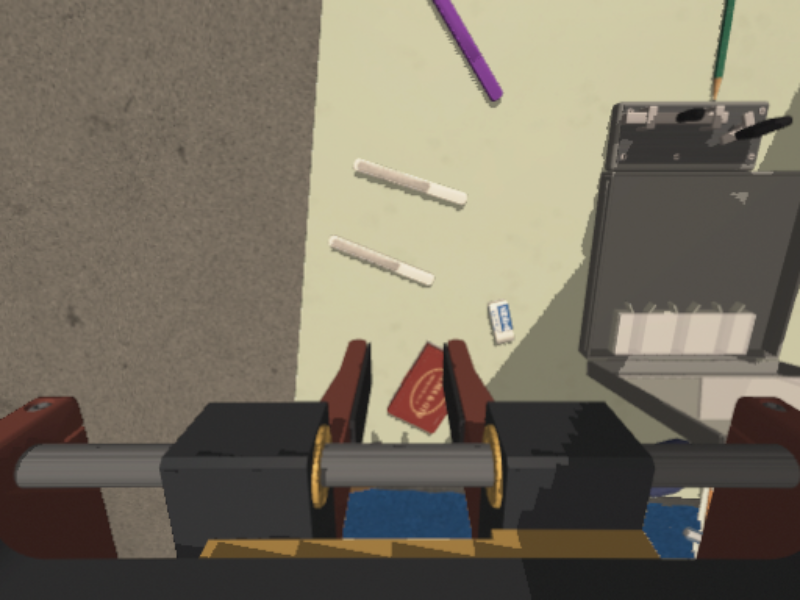

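Stick B runs (355,165)-(466,202) and stick A (331,242)-(433,280). The mask took only their white halves, so I measure them against the local background instead.

```bash
cat >> h.py <<'E'
def stick(I,a,box,z=6,th=14):
    x0,y0,x1,y1=box; L=cv2.cvtColor(a,cv2.COLOR_BGR2LAB)[y0:y1,x0:x1].astype(float)
    bg=np.median(L.reshape(-1,3),0); m=((bg[2]-L[...,2]>4)&(L[...,0]>bg[0]-70)).astype(np.uint8)
    m=cv2.morphologyEx(m,cv2.MORPH_CLOSE,np.ones((3,3)))
    k=max(cv2.findContours(m,cv2.RETR_EXTERNAL,cv2.CHAIN_APPROX_NONE)[0],key=cv2.contourArea)
    r=cv2.minAreaRect(k+np.array([x0,y0])); X=onplane(I,cv2.boxPoints(r),z)[:,:2]; e=[X[i]-X[i-1] for i in range(4)]
    l=[np.linalg.norm(q) for q in e]; d=e[int(np.argmax(l))]; d=d*np.sign(d[1])
    return bg,np.round(r[0]),X.mean(0).round(1),np.round(sorted(l)[::2],1),np.arctan2(d[1],d[0]).round(3)
E
python3 - <<'E'
from h import *
I,im=pic('wrist')
for b in ((215,95,310,140),(203,145,290,190)): print(*stick(I,im,b))
f=lambda u:(np.array(u,float)+.5)*.64-.5
for e in ([[354,164],[467,202]],[[330,241],[434,281]]):
    X=onplane(I,f(e),4)[:,:2]; d=X[1]-X[0]; print(X.mean(0),np.linalg.norm(d),np.arctan2(d[1],d[0]))
E
```

```text
[207. 124. 146.] [261. 116.] [ 546.5 -296.4] [ 13.6 123.8] 1.4
[207. 124. 146.] [243. 166.] [ 635.5 -316.7] [ 13.8 122.4] 1.321
[ 547.84552287 -293.85316663] 127.32583322859635 1.3986159427474463
[ 636.6535237  -313.48781482] 125.56812463358531 1.336063381304851
```

Stick A is at (635.8,-315.5), direction 1.325, and stick B at (546.8,-295.5), direction 1.40; lengths of 122-127 mm fit. I take B first, gripping 35 mm left of its centre at (552.8,-261).

Request:
{"fn": "play_rows", "kwargs": {
  "steps": [
    {"tx":0.02,"ty":0.012,"tz":0.02,"ax":0,"ay":0,"az":0},
    {"tx":0.04,"ty":0.025,"tz":0.05,"ax":0,"ay":0,"az":0},
    {"tx":0.056,"ty":0.039,"tz":0.08,"ax":0,"ay":0,"az":0},
    {"tx":0.056,"ty":0.039,"tz":0.12,"ax":0,"ay":0,"az":0},
    {"tx":0.056,"ty":0.039,"tz":0.16,"ax":0,"ay":0,"az":0}
  ]
}}

```text
t: 13.75
eef_pos: [553.2, -256.7, 140.9]
orientation: [-0.072, 0.997, -0.001, 0.001]
ft_force: [0.8, -0.6, -0.4]
grip_width: 0.35
grasp_force: 0.0
```

Request:
{"fn": "play_rows", "kwargs": {
  "steps": [
    {"tx":0,"ty":0,"tz":0.01,"ax":0,"ay":0,"az":0.13},
    {"tx":0,"ty":0,"tz":0.02,"ax":0,"ay":0,"az":0.26},
    {"tx":0,"ty":0,"tz":0.03,"ax":0,"ay":0,"az":0.39},
    {"tx":0,"ty":0,"tz":0.03,"ax":0,"ay":0,"az":0.52},
    {"tx":0,"ty":0,"tz":0.03,"ax":0,"ay":0,"az":0.65}
  ]
}}

```text
t: 14.25
eef_pos: [553.2, -256.8, 110.5]
orientation: [0.253, 0.968, 0.0, 0.0]
ft_force: [0.2, -0.0, 0.2]
grip_width: 0.352
grasp_force: 0.0
```

Request:
{"fn": "play_rows", "kwargs": {
  "steps": [
    {"tx":0,"ty":0,"tz":0.01,"ax":0,"ay":0,"az":0.13},
    {"tx":0,"ty":0,"tz":0.02,"ax":0,"ay":0,"az":0.26},
    {"tx":0,"ty":0,"tz":0.03,"ax":0,"ay":0,"az":0.39},
    {"tx":0,"ty":0,"tz":0.03,"ax":0,"ay":0,"az":0.52},
    {"tx":0,"ty":0,"tz":0.03,"ax":0,"ay":0,"az":0.65}
  ]
}}

```text
t: 14.75
eef_pos: [553.2, -256.8, 80.5]
orientation: [0.549, 0.836, 0.0, -0.0]
ft_force: [-0.2, -0.2, -0.5]
grip_width: 0.353
grasp_force: 0.0
```

Request:
{"fn": "play_rows", "kwargs": {
  "steps": [
    {"tx":0,"ty":0,"tz":0,"ax":0,"ay":0,"az":0.13},
    {"tx":0,"ty":0,"tz":0,"ax":0,"ay":0,"az":0.26},
    {"tx":0,"ty":0,"tz":0,"ax":0,"ay":0,"az":0.39},
    {"tx":0,"ty":0,"tz":0,"ax":0,"ay":0,"az":0.52},
    {"tx":0,"ty":0,"tz":0,"ax":0,"ay":0,"az":0.581}
  ]
}}

```text
t: 15.25
eef_pos: [553.5, -256.9, 81.2]
orientation: [0.765, 0.644, 0.0, 0.0]
ft_force: [-0.0, 0.2, -0.2]
grip_width: 0.354
grasp_force: 0.0
```

```bash
cat >> h.py <<'E'
C=np.array([594.3,25.6]); YAW=.140
def cw(x,y): return C+np.array([[np.cos(YAW),-np.sin(YAW)],[np.sin(YAW),np.cos(YAW)]])@[x,y]
def wc(p): return np.array([[np.cos(YAW),np.sin(YAW)],[-np.sin(YAW),np.cos(YAW)]])@(np.array(p)[:2]-C)
def to(w,z,th):
    """shift+turn in tool axes to world xy w, height z, tool-x heading th"""
    s=ctrl.state(); M=R.from_quat(s['orientation']).as_matrix(); h=np.arctan2(M[1,0],M[0,0])
    d=M.T@(np.array([w[0],w[1],z])-s['eef_pos']); a=(h-th+np.pi)%(2*np.pi)-np.pi
    print('pos',s['eef_pos'].round(1),'head',h.round(3),'case',wc(s['eef_pos']).round(1),'F',s['ft_force'].round(1),'grip',round(float(s['grip_width']),3),round(float(s['grasp_force']),1),'tilt',M[2,:2].round(4)); print('shift',d.round(1),'az',a.round(3))
E
python3 - <<'E'
from h import *
to((552.8,-261),2.5,1.40)
I,im=pic('wrist','w8.png')
E
```

```text
pos [ 553.5 -256.9   81.2] head 1.4 case [ -79.8 -274.1] F [-0.   0.2 -0.2] grip 0.354 0.0 tilt [0.0002 0.001 ]
shift [-4.2 -0.1 78.7] az 0.0
```

View pics/w8.png

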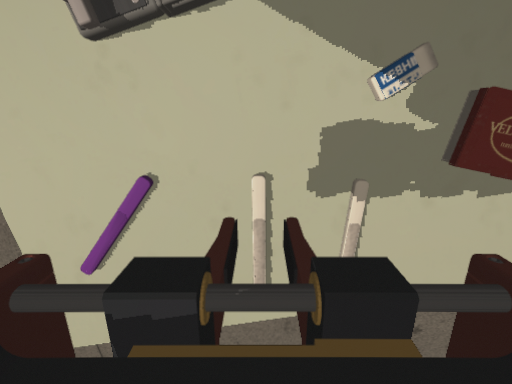

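The stick lies centred between the fingers, its near end at (259,177). I descend and grip.

Request:
{"fn": "play_rows", "kwargs": {
  "steps": [
    {"tx":-0.004,"ty":0,"tz":0.02,"ax":0,"ay":0,"az":0},
    {"tx":-0.004,"ty":0,"tz":0.04,"ax":0,"ay":0,"az":0},
    {"tx":-0.004,"ty":0,"tz":0.06,"ax":0,"ay":0,"az":0},
    {"tx":-0.004,"ty":0,"tz":0.073,"ax":0,"ay":0,"az":0},
    {"tx":-0.004,"ty":0,"tz":0.078,"ax":0,"ay":0,"az":0}
  ]
}}

```text
t: 15.8
eef_pos: [552.0, -261.4, 1.0]
orientation: [0.763, 0.646, -0.0, -0.001]
ft_force: [-0.5, -0.3, -0.1]
grip_width: 0.35
grasp_force: 0.0
```

Request:
{"fn": "play_rows", "kwargs": {
  "steps": [
    {"tx":0,"ty":0,"tz":0,"ax":0,"ay":0,"az":0},
    {"tx":0,"ty":0,"tz":0,"ax":0,"ay":0,"az":0},
    {"tx":0,"ty":0,"tz":0,"ax":0,"ay":0,"az":0},
    {"tx":0,"ty":0,"tz":0,"ax":0,"ay":0,"az":0},
    {"tx":0,"ty":0,"tz":0,"ax":0,"ay":0,"az":0}
  ],
  "hand": 0,
  "grip_force": 20
}}

```text
t: 16.3
eef_pos: [553.4, -263.1, 3.8]
orientation: [0.764, 0.645, 0.001, 0.001]
ft_force: [0.5, 1.2, 4.8]
grip_width: 0.147
grasp_force: 20.0
```

```bash
python3 - <<'E'
from h import *
to((552.8,-261),2.5,1.40)
E
```

```text
pos [ 553.4 -263.1    3.8] head 1.403 case [ -80.8 -280.1] F [0.5 1.2 4.8] grip 0.147 20.0 tilt [-0.0005  0.0021]
shift [ 1.9 -0.9  1.3] az 0.003
```

Gripped at 12.9 mm, as expected. I lift, turn to the case direction and carry it to the front of the right pocket.

Request:
{"fn": "play_rows", "kwargs": {
  "steps": [
    {"tx":0,"ty":0,"tz":-0.01,"ax":0,"ay":0,"az":0},
    {"tx":0,"ty":0,"tz":-0.03,"ax":0,"ay":0,"az":0},
    {"tx":0,"ty":0,"tz":-0.06,"ax":0,"ay":0,"az":0},
    {"tx":0,"ty":0,"tz":-0.09,"ax":0,"ay":0,"az":0},
    {"tx":0,"ty":0,"tz":-0.12,"ax":0,"ay":0,"az":0}
  ]
}}

```text
t: 16.8
eef_pos: [552.4, -262.7, 124.0]
orientation: [0.764, 0.645, -0.0, -0.0]
ft_force: [0.4, 0.3, -0.5]
grip_width: 0.145
grasp_force: 20.0
```

Request:
{"fn": "play_rows", "kwargs": {
  "steps": [
    {"tx":0,"ty":0,"tz":0,"ax":0,"ay":0,"az":-0.13},
    {"tx":0,"ty":0,"tz":0,"ax":0,"ay":0,"az":-0.26},
    {"tx":0,"ty":0,"tz":0,"ax":0,"ay":0,"az":-0.39},
    {"tx":0,"ty":0,"tz":0,"ax":0,"ay":0,"az":-0.52},
    {"tx":0,"ty":0,"tz":0,"ax":0,"ay":0,"az":-0.65}
  ]
}}

```text
t: 17.3
eef_pos: [552.5, -262.8, 122.9]
orientation: [0.516, 0.857, -0.0, 0.0]
ft_force: [0.4, -0.4, -0.4]
grip_width: 0.148
grasp_force: 20.0
```

Request:
{"fn": "play_rows", "kwargs": {
  "steps": [
    {"tx":0,"ty":0,"tz":0,"ax":0,"ay":0,"az":-0.13},
    {"tx":0,"ty":0,"tz":0,"ax":0,"ay":0,"az":-0.26},
    {"tx":0,"ty":0,"tz":0,"ax":0,"ay":0,"az":-0.39},
    {"tx":0,"ty":0,"tz":0,"ax":0,"ay":0,"az":-0.52},
    {"tx":0,"ty":0,"tz":0,"ax":0,"ay":0,"az":-0.65}
  ]
}}

```text
t: 17.8
eef_pos: [552.5, -262.8, 122.8]
orientation: [0.215, 0.977, -0.0, -0.0]
ft_force: [-0.4, -0.4, 0.7]
grip_width: 0.145
grasp_force: 20.0
```

Request:
{"fn": "play_rows", "kwargs": {
  "steps": [
    {"tx":0,"ty":0,"tz":0,"ax":0,"ay":0,"az":-0.13},
    {"tx":0,"ty":0,"tz":0,"ax":0,"ay":0,"az":-0.26},
    {"tx":0,"ty":0,"tz":0,"ax":0,"ay":0,"az":-0.39},
    {"tx":0,"ty":0,"tz":0,"ax":0,"ay":0,"az":-0.52},
    {"tx":0,"ty":0,"tz":0,"ax":0,"ay":0,"az":-0.581}
  ]
}}

```text
t: 18.3
eef_pos: [552.5, -262.9, 122.9]
orientation: [-0.073, 0.997, -0.0, -0.0]
ft_force: [0.9, 0.2, 0.2]
grip_width: 0.146
grasp_force: 20.0
```

Request:
{"fn": "play_rows", "kwargs": {
  "steps": [
    {"tx":-0.002,"ty":0.023,"tz":0,"ax":0,"ay":0,"az":0},
    {"tx":-0.004,"ty":0.046,"tz":0,"ax":0,"ay":0,"az":0},
    {"tx":-0.006,"ty":0.069,"tz":0,"ax":0,"ay":0,"az":0},
    {"tx":-0.008,"ty":0.092,"tz":0,"ax":0,"ay":0,"az":0},
    {"tx":-0.009,"ty":0.114,"tz":0,"ax":0,"ay":0,"az":0}
  ]
}}

```text
t: 18.8
eef_pos: [545.2, -147.8, 122.9]
orientation: [-0.071, 0.997, -0.0, 0.0]
ft_force: [0.5, 0.6, -0.2]
grip_width: 0.143
grasp_force: 20.0
```

Request:
{"fn": "play_rows", "kwargs": {
  "steps": [
    {"tx":-0.002,"ty":0.023,"tz":0,"ax":0,"ay":0,"az":0},
    {"tx":-0.004,"ty":0.046,"tz":0,"ax":0,"ay":0,"az":0},
    {"tx":-0.006,"ty":0.069,"tz":0,"ax":0,"ay":0,"az":0},
    {"tx":-0.009,"ty":0.092,"tz":0,"ax":0,"ay":0,"az":0},
    {"tx":-0.009,"ty":0.114,"tz":0,"ax":0,"ay":0,"az":0}
  ]
}}

```text
t: 19.3
eef_pos: [538.0, -33.6, 122.9]
orientation: [-0.071, 0.997, -0.0, 0.0]
ft_force: [-0.0, 0.2, -0.8]
grip_width: 0.142
grasp_force: 20.0
```

```bash
python3 - <<'E'
from h import *
to(cw(-63,-50),6,np.pi+YAW)
I,im=pic('wrist','w9.png')
E
```

```text
pos [538.  -33.6 122.9] head -2.999 case [-64.  -50.8] F [-0.   0.2 -0.8] grip 0.142 20.0 tilt [-0.0002 -0.0001]
shift [ -0.9   0.8 116.9] az 0.002
```

View pics/w9.png

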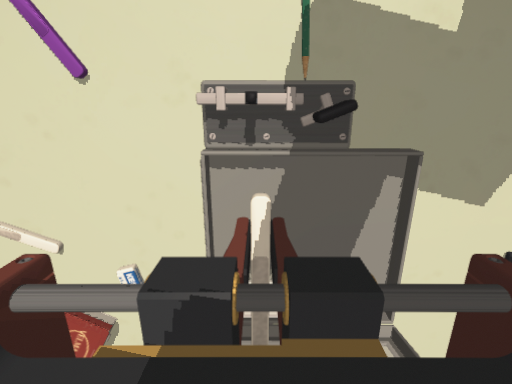

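The stick is held straight, its near end at (261,195). I check where that end is in case coordinates.

```bash
python3 - <<'E'
from h import *
I=info('wrist')
for z in (119,127): print(wc(onplane(I,[[261,194]],z)[0]).round(1))
E
```

```text
[-88.9 -47. ]
[-91.5 -47.1]
```

Request:
{"fn": "play_rows", "kwargs": {
  "steps": [
    {"tx":-0.001,"ty":0.001,"tz":0.03,"ax":0,"ay":0,"az":0},
    {"tx":-0.001,"ty":0.001,"tz":0.06,"ax":0,"ay":0,"az":0},
    {"tx":-0.001,"ty":0.001,"tz":0.085,"ax":0,"ay":0,"az":0},
    {"tx":-0.001,"ty":0.001,"tz":0.105,"ax":0,"ay":0,"az":0},
    {"tx":-0.001,"ty":0.001,"tz":0.114,"ax":0,"ay":0,"az":0}
  ]
}}

```text
t: 19.85
eef_pos: [537.7, -33.6, 6.7]
orientation: [-0.071, 0.997, 0.0, -0.002]
ft_force: [-8.1, 0.7, 16.0]
grip_width: 0.144
grasp_force: 20.0
```

Request:
{"fn": "play_rows", "kwargs": {
  "steps": [
    {"tx":0.001,"ty":0,"tz":-0.003,"ax":0,"ay":0,"az":0},
    {"tx":0.001,"ty":0,"tz":-0.003,"ax":0,"ay":0,"az":0},
    {"tx":0.001,"ty":0,"tz":-0.003,"ax":0,"ay":0,"az":0}
  ]
}}

```text
t: 20.15
eef_pos: [538.8, -33.8, 12.9]
orientation: [-0.071, 0.997, -0.0, 0.001]
ft_force: [0.3, 0.4, -0.2]
grip_width: 0.144
grasp_force: 20.0
```

```bash
python3 - <<'E'
from h import *
to(cw(-63,-50),6,np.pi+YAW)
I,im=pic('wrist','w10.png'); im=im[120:300,180:420]; cv2.imwrite('pics/w10x.png',cv2.resize(im,(800,600)))
E
```

```text
pos [538.8 -33.8  12.9] head -3.0 case [-63.2 -51.1] F [ 0.3  0.4 -0.2] grip 0.144 20.0 tilt [-0.0021 -0.0006]
shift [-0.2  1.1  6.9] az 0.002
```

View pics/w10x.png

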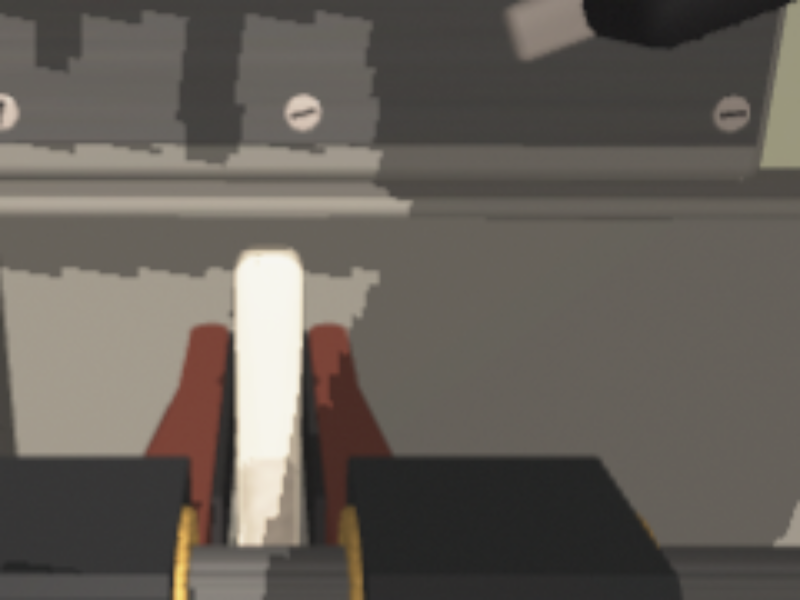

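The 16 N came from touching the floor at speed; the force is zero again and the stick sits straight. I lower gently, centre it and slide in.

Request:
{"fn": "play_rows", "kwargs": {
  "steps": [
    {"tx":0,"ty":0.001,"tz":0.002,"ax":0,"ay":0,"az":0},
    {"tx":0,"ty":0.001,"tz":0.004,"ax":0,"ay":0,"az":0},
    {"tx":-0.003,"ty":0.001,"tz":0.004,"ax":0,"ay":0,"az":0},
    {"tx":-0.006,"ty":0.001,"tz":0.004,"ax":0,"ay":0,"az":0},
    {"tx":-0.01,"ty":0.001,"tz":0.004,"ax":0,"ay":0,"az":0}
  ]
}}

```text
t: 20.7
eef_pos: [548.1, -31.1, 7.5]
orientation: [-0.071, 0.997, -0.0, 0.0]
ft_force: [0.8, 0.4, 0.2]
grip_width: 0.146
grasp_force: 20.0
```

Request:
{"fn": "play_rows", "kwargs": {
  "steps": [
    {"tx":-0.004,"ty":0,"tz":0,"ax":0,"ay":0,"az":0},
    {"tx":-0.008,"ty":0,"tz":0,"ax":0,"ay":0,"az":0},
    {"tx":-0.012,"ty":0,"tz":0,"ax":0,"ay":0,"az":0},
    {"tx":-0.016,"ty":0,"tz":0,"ax":0,"ay":0,"az":0},
    {"tx":-0.02,"ty":0,"tz":0,"ax":0,"ay":0,"az":0}
  ]
}}

```text
t: 21.2
eef_pos: [567.9, -28.2, 7.4]
orientation: [-0.071, 0.997, -0.0, 0.0]
ft_force: [-0.9, 0.7, -0.4]
grip_width: 0.142
grasp_force: 20.0
```

```bash
python3 - <<'E'
from h import *
to(cw(2,-50),8,np.pi+YAW)
E
```

```text
pos [567.9 -28.2   7.4] head -2.999 case [-33.6 -49.6] F [-0.9  0.7 -0.4] grip 0.142 20.0 tilt [ 0. -0.]
shift [-35.6  -0.5  -0.6] az 0.002
```

Request:
{"fn": "play_rows", "kwargs": {
  "steps": [
    {"tx":-0.006,"ty":0,"tz":0,"ax":0,"ay":0,"az":0},
    {"tx":-0.012,"ty":0,"tz":0,"ax":0,"ay":0,"az":0},
    {"tx":-0.018,"ty":0,"tz":0,"ax":0,"ay":0,"az":0},
    {"tx":-0.024,"ty":0,"tz":0,"ax":0,"ay":0,"az":0},
    {"tx":-0.03,"ty":0,"tz":0,"ax":0,"ay":0,"az":0}
  ]
}}

```text
t: 21.7
eef_pos: [597.8, -23.9, 7.4]
orientation: [-0.071, 0.997, -0.0, -0.0]
ft_force: [0.1, 0.1, -0.4]
grip_width: 0.143
grasp_force: 20.0
```

Request:
{"fn": "play_rows", "kwargs": {
  "steps": [
    {"tx":-0.002,"ty":0,"tz":0,"ax":0,"ay":0,"az":0},
    {"tx":-0.004,"ty":0,"tz":0,"ax":0,"ay":0,"az":0},
    {"tx":-0.006,"ty":0,"tz":0,"ax":0,"ay":0,"az":0},
    {"tx":-0.007,"ty":0,"tz":0,"ax":0,"ay":0,"az":0},
    {"tx":-0.008,"ty":0,"tz":0,"ax":0,"ay":0,"az":0}
  ]
}}

```text
t: 22.2
eef_pos: [603.8, -23.1, 6.9]
orientation: [-0.071, 0.997, 0.0, -0.002]
ft_force: [-6.7, -1.0, 0.8]
grip_width: 0.147
grasp_force: 20.0
```

```bash
python3 - <<'E'
from h import *
to(cw(2,-50),8,np.pi+YAW)
E
```

```text
pos [603.8 -23.1   6.9] head -2.999 case [  2.7 -49.5] F [-6.7 -1.   0.8] grip 0.147 20.0 tilt [0.0034 0.0003]
shift [ 0.7 -0.5 -1.1] az 0.002
```

The end wall was met at case x 2.7 (expected 2.5): stick B is home. I release, go up and look at stick A again.

Request:
{"fn": "play_rows", "kwargs": {
  "steps": [
    {"tx":0,"ty":0,"tz":0,"ax":0,"ay":0,"az":0},
    {"tx":0,"ty":0,"tz":0,"ax":0,"ay":0,"az":0},
    {"tx":0,"ty":0,"tz":0,"ax":0,"ay":0,"az":0},
    {"tx":0,"ty":0,"tz":-0.02,"ax":0,"ay":0,"az":0},
    {"tx":0,"ty":0,"tz":-0.06,"ax":0,"ay":0,"az":0}
  ],
  "hand": 0.35
}}

```text
t: 22.7
eef_pos: [602.9, -22.6, 64.0]
orientation: [-0.071, 0.997, 0.001, -0.004]
ft_force: [0.7, -0.1, -0.4]
grip_width: 0.353
grasp_force: 0.0
```

Request:
{"fn": "play_rows", "kwargs": {
  "steps": [
    {"tx":0,"ty":0,"tz":-0.045,"ax":0,"ay":0,"az":0},
    {"tx":0,"ty":-0.01,"tz":-0.09,"ax":0,"ay":0,"az":0},
    {"tx":0,"ty":-0.02,"tz":-0.135,"ax":0,"ay":0,"az":0},
    {"tx":0,"ty":-0.04,"tz":-0.175,"ax":0,"ay":0,"az":0},
    {"tx":0,"ty":-0.06,"tz":-0.215,"ax":0,"ay":0,"az":0}
  ]
}}

```text
t: 23.2
eef_pos: [613.7, -82.6, 284.9]
orientation: [-0.071, 0.997, -0.0, 0.001]
ft_force: [0.2, -0.3, -0.2]
grip_width: 0.349
grasp_force: 0.0
```

Request:
{"fn": "play_rows", "kwargs": {
  "steps": [
    {"tx":0,"ty":-0.04,"tz":0,"ax":0,"ay":0,"az":0},
    {"tx":0,"ty":-0.08,"tz":0,"ax":0,"ay":0,"az":0},
    {"tx":0,"ty":-0.12,"tz":0,"ax":0,"ay":0,"az":0},
    {"tx":0,"ty":-0.16,"tz":0,"ax":0,"ay":0,"az":0},
    {"tx":0,"ty":-0.2,"tz":0,"ax":0,"ay":0,"az":0}
  ]
}}

```text
t: 23.7
eef_pos: [642.2, -281.9, 282.7]
orientation: [-0.071, 0.997, -0.0, 0.0]
ft_force: [0.7, -0.1, 0.1]
grip_width: 0.347
grasp_force: 0.0
```

Request:
{"fn": "play_rows", "kwargs": {
  "steps": [
    {"tx":0,"ty":0,"tz":0,"ax":0,"ay":0,"az":0},
    {"tx":0,"ty":0,"tz":0,"ax":0,"ay":0,"az":0},
    {"tx":0,"ty":0,"tz":0,"ax":0,"ay":0,"az":0}
  ]
}}

```text
t: 24.0
eef_pos: [642.2, -279.2, 283.0]
orientation: [-0.072, 0.997, 0.0, 0.0]
ft_force: [0.0, -0.2, -0.1]
grip_width: 0.352
grasp_force: 0.0
```

```bash
python3 - <<'E'
from h import *
I,im=pic('wrist','w11.png')
print(*stick(I,im,(200,150,300,210)))
to((644.3,-281.6),80,1.325)
cv2.imwrite('pics/w11x.png',cv2.resize(im,(800,600)))
E
```

```text
[206. 124. 147.] [228. 162.] [ 657.3 -330. ] [ 15.2 102.7] 1.322
pos [ 642.3 -278.9  283.3] head -2.998 case [   5.  -308.2] F [-0.2  0.3 -0. ] grip 0.352 0.0 tilt [-0.0011 -0.0003]
shift [ -1.4  -2.9 203.3] az 1.96
```

View pics/w11x.png

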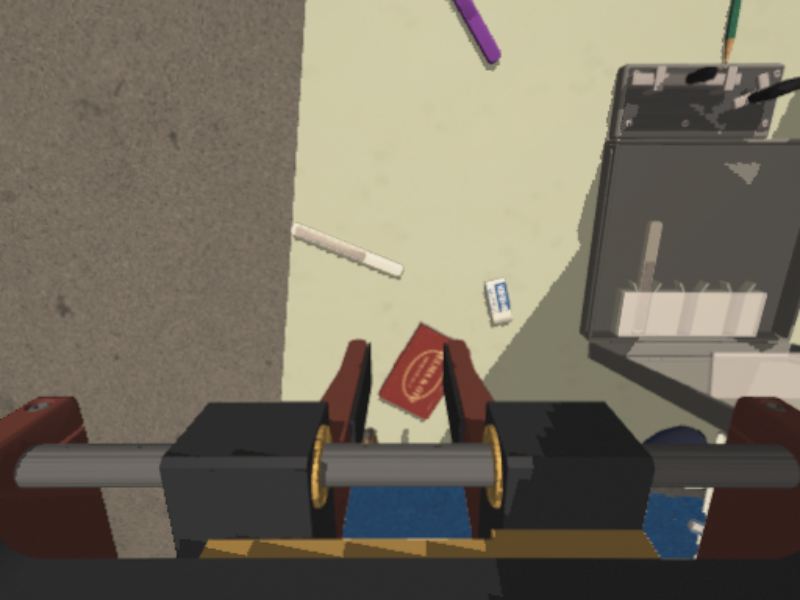

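Stick A was knocked toward the table edge; its ends are now at (293,230) and (402,270), and the box cut it off. Stick B sits in the right pocket at (650,265). I re-measure A.

```bash
python3 - <<'E'
from h import *
I=info('wrist'); im=cv2.imread('pics/w11.png'); f=lambda u:(np.array(u,float)+.5)*.64-.5
X=onplane(I,f([[293,229],[403,271]]),5)[:,:2]; d=X[1]-X[0]; print(X,X.mean(0),np.linalg.norm(d),np.arctan2(d[1],d[0]))
print(*stick(I,im,(230,155,275,185)))
c=X.mean(0); u=d/np.linalg.norm(d); p=c+35*u; print(p, np.hypot(*p)); to(p,80,np.arctan2(d[1],d[0]))
E
```

```text
[[ 640.9453347  -400.93450385]
 [ 669.48145944 -278.73128496]] [ 655.21339707 -339.83289441] 125.49078500616325 1.3413933548345818
[206. 124. 146.] [242. 168.] [ 664.3 -305.9] [14.6 49.5] 1.34
[ 663.17226326 -305.74981284] 730.2605006471894
pos [ 642.3 -278.9  283.3] head -2.998 case [   5.  -308.2] F [-0.2  0.3 -0. ] grip 0.352 0.0 tilt [-0.0011 -0.0003]
shift [-16.6 -29.5 203.3] az 1.944
```

Request:
{"fn": "play_rows", "kwargs": {
  "steps": [
    {"tx":-0.006,"ty":-0.01,"tz":0.03,"ax":0,"ay":0,"az":0},
    {"tx":-0.012,"ty":-0.02,"tz":0.06,"ax":0,"ay":0,"az":0},
    {"tx":-0.017,"ty":-0.03,"tz":0.09,"ax":0,"ay":0,"az":0},
    {"tx":-0.017,"ty":-0.03,"tz":0.12,"ax":0,"ay":0,"az":0},
    {"tx":-0.017,"ty":-0.03,"tz":0.15,"ax":0,"ay":0,"az":0}
  ]
}}

```text
t: 24.55
eef_pos: [663.5, -306.0, 132.0]
orientation: [-0.072, 0.997, -0.0, 0.001]
ft_force: [1.0, -0.0, -0.4]
grip_width: 0.349
grasp_force: 0.0
```

Request:
{"fn": "play_rows", "kwargs": {
  "steps": [
    {"tx":0,"ty":0,"tz":0.01,"ax":0,"ay":0,"az":0.13},
    {"tx":0,"ty":0,"tz":0.02,"ax":0,"ay":0,"az":0.26},
    {"tx":0,"ty":0,"tz":0.03,"ax":0,"ay":0,"az":0.39},
    {"tx":0,"ty":0,"tz":0.03,"ax":0,"ay":0,"az":0.52},
    {"tx":0,"ty":0,"tz":0.03,"ax":0,"ay":0,"az":0.65}
  ]
}}

```text
t: 25.05
eef_pos: [663.4, -305.7, 102.8]
orientation: [0.253, 0.968, 0.0, 0.0]
ft_force: [0.0, 0.0, 0.1]
grip_width: 0.35
grasp_force: 0.0
```

Request:
{"fn": "play_rows", "kwargs": {
  "steps": [
    {"tx":0,"ty":0,"tz":0.01,"ax":0,"ay":0,"az":0.13},
    {"tx":0,"ty":0,"tz":0.02,"ax":0,"ay":0,"az":0.26},
    {"tx":0,"ty":0,"tz":0.02,"ax":0,"ay":0,"az":0.39},
    {"tx":0,"ty":0,"tz":0.02,"ax":0,"ay":0,"az":0.52},
    {"tx":0,"ty":0,"tz":0.02,"ax":0,"ay":0,"az":0.65}
  ]
}}

```text
t: 25.55
eef_pos: [663.6, -305.8, 83.4]
orientation: [0.548, 0.836, 0.0, 0.001]
ft_force: [0.3, -0.2, -0.2]
grip_width: 0.347
grasp_force: 0.0
```

Request:
{"fn": "play_rows", "kwargs": {
  "steps": [
    {"tx":0,"ty":0,"tz":0,"ax":0,"ay":0,"az":0.13},
    {"tx":0,"ty":0,"tz":0,"ax":0,"ay":0,"az":0.26},
    {"tx":0,"ty":0,"tz":0,"ax":0,"ay":0,"az":0.39},
    {"tx":0,"ty":0,"tz":0,"ax":0,"ay":0,"az":0.52},
    {"tx":0,"ty":0,"tz":0,"ax":0,"ay":0,"az":0.644}
  ]
}}

```text
t: 26.05
eef_pos: [663.7, -305.8, 83.6]
orientation: [0.785, 0.62, 0.0, 0.001]
ft_force: [-0.4, -0.0, -0.5]
grip_width: 0.351
grasp_force: 0.0
```

Request:
{"fn": "play_rows", "kwargs": {
  "steps": [
    {"tx":0,"ty":0,"tz":0,"ax":0,"ay":0,"az":0},
    {"tx":0,"ty":0,"tz":0,"ax":0,"ay":0,"az":0}
  ]
}}

```text
t: 26.25
eef_pos: [663.5, -306.4, 83.2]
orientation: [0.782, 0.623, 0.0, 0.0]
ft_force: [-0.4, -0.4, -0.0]
grip_width: 0.351
grasp_force: 0.0
```

```bash
python3 - <<'E'
from h import *
to((663.5,-305.8),2,1.34)
I,im=pic('wrist','w12.png')
L=cv2.cvtColor(im,cv2.COLOR_BGR2LAB).astype(int)
for y in (190,205,220,235,250):
    r=im[y,190:330].min(1); w=np.where((r>95)&(np.abs(im[y,190:330].max(1).astype(int)-r)<40))[0]+190
    X=onplane(I,[[260,y]],8)[0]; print(y,w.min() if len(w) else 0,w.max() if len(w) else 0,len(w),L[y,262])
print(*stick(I,im,(225,140,295,215)))
E
```

```text
pos [ 663.5 -306.4   83.2] head 1.345 case [  22.2 -338.4] F [-0.4 -0.4 -0. ] grip 0.351 0.0 tilt [-0.0001  0.0009]
shift [ 0.6 -0.2 81.2] az 0.005
190 190 329 131 [211 129 143]
205 190 329 134 [211 129 142]
220 190 329 108 [151 131 139]
235 190 329 92 [151 130 139]
250 190 329 76 [157 130 139]
[187. 124. 145.] [264. 190.] [ 668.3 -302.2] [15.7 46.8] 1.358
```

The stick's offset equals the camera bias seen earlier with a centred grip, so it is centred. I descend and grip.

Request:
{"fn": "play_rows", "kwargs": {
  "steps": [
    {"tx":0,"ty":0,"tz":0.02,"ax":0,"ay":0,"az":0.005},
    {"tx":0,"ty":0,"tz":0.04,"ax":0,"ay":0,"az":0.005},
    {"tx":0,"ty":0,"tz":0.06,"ax":0,"ay":0,"az":0.005},
    {"tx":0,"ty":0,"tz":0.075,"ax":0,"ay":0,"az":0.005},
    {"tx":0,"ty":0,"tz":0.0805,"ax":0,"ay":0,"az":0.005}
  ]
}}

```text
t: 26.8
eef_pos: [662.1, -306.8, 0.3]
orientation: [0.785, 0.62, -0.001, -0.002]
ft_force: [-9.8, 4.1, 14.8]
grip_width: 0.354
grasp_force: 7.2
```

Request:
{"fn": "play_rows", "kwargs": {
  "steps": [
    {"tx":0,"ty":0,"tz":0,"ax":0,"ay":0,"az":0},
    {"tx":0,"ty":0,"tz":0,"ax":0,"ay":0,"az":0},
    {"tx":0,"ty":0,"tz":0,"ax":0,"ay":0,"az":0},
    {"tx":0,"ty":0,"tz":0,"ax":0,"ay":0,"az":0},
    {"tx":0,"ty":0,"tz":0,"ax":0,"ay":0,"az":0}
  ],
  "hand": 0,
  "grip_force": 20
}}

```text
t: 27.3
eef_pos: [663.6, -307.8, 2.9]
orientation: [0.785, 0.619, 0.0, 0.001]
ft_force: [0.6, 0.2, 3.0]
grip_width: 0.146
grasp_force: 20.0
```

```bash
python3 - <<'E'
from h import *
to((663.5,-305.8),2,1.34)
E
```

```text
pos [ 663.6 -307.8    2.9] head 1.335 case [  22.1 -339.8] F [0.6 0.2 3. ] grip 0.146 20.0 tilt [-0.0003  0.0015]
shift [ 1.9 -0.6  0.9] az -0.005
```

Gripped (12.8 mm). I lift, turn, pull back, then carry to the middle pocket.

Request:
{"fn": "play_rows", "kwargs": {
  "steps": [
    {"tx":0,"ty":0,"tz":-0.01,"ax":0,"ay":0,"az":0},
    {"tx":0,"ty":0,"tz":-0.03,"ax":0,"ay":0,"az":0},
    {"tx":0,"ty":0,"tz":-0.06,"ax":0,"ay":0,"az":0},
    {"tx":0,"ty":0,"tz":-0.09,"ax":0,"ay":0,"az":0},
    {"tx":0,"ty":0,"tz":-0.12,"ax":0,"ay":0,"az":0}
  ]
}}

```text
t: 27.8
eef_pos: [662.9, -307.5, 123.6]
orientation: [0.785, 0.619, -0.0, -0.0]
ft_force: [-0.1, -0.9, 0.5]
grip_width: 0.143
grasp_force: 20.0
```

Request:
{"fn": "play_rows", "kwargs": {
  "steps": [
    {"tx":0,"ty":0,"tz":0,"ax":0,"ay":0,"az":-0.13},
    {"tx":0,"ty":0,"tz":0,"ax":0,"ay":0,"az":-0.26},
    {"tx":0,"ty":0,"tz":0,"ax":0,"ay":0,"az":-0.39},
    {"tx":0,"ty":0,"tz":0,"ax":0,"ay":0,"az":-0.52},
    {"tx":0,"ty":0,"tz":0,"ax":0,"ay":0,"az":-0.65}
  ]
}}

```text
t: 28.3
eef_pos: [663.0, -307.6, 122.5]
orientation: [0.544, 0.839, -0.0, 0.0]
ft_force: [0.7, -0.7, -0.3]
grip_width: 0.143
grasp_force: 20.0
```

Request:
{"fn": "play_rows", "kwargs": {
  "steps": [
    {"tx":0,"ty":0,"tz":0,"ax":0,"ay":0,"az":-0.13},
    {"tx":0,"ty":0,"tz":0,"ax":0,"ay":0,"az":-0.26},
    {"tx":0,"ty":0,"tz":0,"ax":0,"ay":0,"az":-0.39},
    {"tx":0,"ty":0,"tz":0,"ax":0,"ay":0,"az":-0.52},
    {"tx":0,"ty":0,"tz":0,"ax":0,"ay":0,"az":-0.65}
  ]
}}

```text
t: 28.8
eef_pos: [663.0, -307.6, 122.6]
orientation: [0.248, 0.969, -0.0, 0.0]
ft_force: [0.4, -1.5, 0.0]
grip_width: 0.148
grasp_force: 20.0
```

Request:
{"fn": "play_rows", "kwargs": {
  "steps": [
    {"tx":0,"ty":0,"tz":0,"ax":0,"ay":0,"az":-0.13},
    {"tx":0,"ty":0,"tz":0,"ax":0,"ay":0,"az":-0.26},
    {"tx":0,"ty":0,"tz":0,"ax":0,"ay":0,"az":-0.39},
    {"tx":0,"ty":0,"tz":0,"ax":0,"ay":0,"az":-0.52},
    {"tx":0,"ty":0,"tz":0,"ax":0,"ay":0,"az":-0.647}
  ]
}}

```text
t: 29.3
eef_pos: [663.0, -307.5, 122.5]
orientation: [-0.073, 0.997, -0.0, 0.0]
ft_force: [0.3, 0.1, -0.9]
grip_width: 0.146
grasp_force: 20.0
```

Request:
{"fn": "play_rows", "kwargs": {
  "steps": [
    {"tx":0.02,"ty":0.01,"tz":0,"ax":0,"ay":0,"az":0},
    {"tx":0.04,"ty":0.02,"tz":0,"ax":0,"ay":0,"az":0},
    {"tx":0.06,"ty":0.03,"tz":0,"ax":0,"ay":0,"az":0},
    {"tx":0.075,"ty":0.04,"tz":0,"ax":0,"ay":0,"az":0},
    {"tx":0.085,"ty":0.05,"tz":0,"ax":0,"ay":0,"az":0}
  ]
}}

```text
t: 29.8
eef_pos: [570.9, -269.8, 122.7]
orientation: [-0.07, 0.998, -0.0, 0.0]
ft_force: [1.1, -0.3, -0.1]
grip_width: 0.147
grasp_force: 20.0
```

Request:
{"fn": "play_rows", "kwargs": {
  "steps": [
    {"tx":0,"ty":0.03,"tz":0,"ax":0,"ay":0,"az":0},
    {"tx":0,"ty":0.06,"tz":0,"ax":0,"ay":0,"az":0},
    {"tx":0,"ty":0.09,"tz":0,"ax":0,"ay":0,"az":0},
    {"tx":0,"ty":0.12,"tz":0,"ax":0,"ay":0,"az":0},
    {"tx":0,"ty":0.145,"tz":0,"ax":0,"ay":0,"az":0}
  ]
}}

```text
t: 30.3
eef_pos: [551.3, -124.9, 122.7]
orientation: [-0.07, 0.998, -0.0, 0.0]
ft_force: [-0.0, -0.1, -0.5]
grip_width: 0.145
grasp_force: 20.0
```

Request:
{"fn": "play_rows", "kwargs": {
  "steps": [
    {"tx":0,"ty":0.03,"tz":0,"ax":0,"ay":0,"az":0},
    {"tx":0,"ty":0.06,"tz":0,"ax":0,"ay":0,"az":0},
    {"tx":0,"ty":0.09,"tz":0,"ax":0,"ay":0,"az":0},
    {"tx":0,"ty":0.12,"tz":0,"ax":0,"ay":0,"az":0},
    {"tx":0,"ty":0.145,"tz":0,"ax":0,"ay":0,"az":0}
  ]
}}

```text
t: 30.8
eef_pos: [531.1, 18.7, 122.7]
orientation: [-0.07, 0.998, 0.0, 0.0]
ft_force: [0.2, 0.9, -0.0]
grip_width: 0.148
grasp_force: 20.0
```

```bash
python3 - <<'E'
from h import *
to(cw(-63,0),12,np.pi+YAW)
I,im=pic('wrist','w13.png')
m=(im.min(2)>150).astype(np.uint8); m[:, :235]=0; m[:,287:]=0; m[:150]=0; m[250:]=0
ys,xs=np.where(m); print(ys.min(),xs[ys<ys.min()+6].mean(), xs[(ys>225)&(ys<235)].mean())
for z in (119,127): print(wc(onplane(I,[[261,ys.min()]],z)[0]).round(1))
E
```

```text
pos [531.1  18.7 122.7] head -3.001 case [-63.6   2. ] F [ 0.2  0.9 -0. ] grip 0.148 20.0 tilt [-0.0007  0.0001]
shift [ -0.5  -2.  110.7] az 0.001Traceback (most recent call last):
  File "<stdin>", line 5, in <module>
    return umr_minimum(a, axis, None, out, keepdims, initial, where)
ValueError: zero-size array to reduction operation minimum which has no identity
```

All 14 picture views are used, so I check numerically from here; the held end is in shadow, so I lower the threshold.

```bash
python3 - <<'E'
from h import *
im=cv2.imread('pics/w13.png'); g=cv2.cvtColor(im,cv2.COLOR_BGR2GRAY); I=info('wrist')
print(g[150:250:5,261]); print(g[215,225:300:3]); 
col=g[150:250,261].astype(int); y=150+int(np.argmax(np.diff(col)))
print(y); r=g[y+10].astype(int); print([i for i in range(230,295) if r[i]>(col.max()+col.min())//2][::40])
for z in (119,127): print(wc(onplane(I,[[261,y+1]],z)[0]).round(1))
E
```

```text
[ 68  86  90  90  90  90  91  90  90 121 165 165 165 163 163 164 164 164
 164 163]
[143 143 143 143  90  90  90  89  90 159 163 164 163 164 162 131  90  90
  90  90  90  91  90  90  90]
196
[230]
[-86.4   6. ]
[-89.1   5.9]
```

The end is at row 195 and centred (columns 252-270), the same as the first stick. I lower it gently and slide it in.

Request:
{"fn": "play_rows", "kwargs": {
  "steps": [
    {"tx":0.002,"ty":-0.002,"tz":0.03,"ax":0,"ay":0,"az":0},
    {"tx":0.002,"ty":-0.002,"tz":0.06,"ax":0,"ay":0,"az":0},
    {"tx":0.002,"ty":-0.002,"tz":0.085,"ax":0,"ay":0,"az":0},
    {"tx":0.002,"ty":-0.002,"tz":0.1,"ax":0,"ay":0,"az":0},
    {"tx":0.002,"ty":-0.002,"tz":0.106,"ax":0,"ay":0,"az":0}
  ]
}}

```text
t: 31.35
eef_pos: [528.9, 14.8, 14.5]
orientation: [-0.07, 0.998, 0.0, -0.001]
ft_force: [-0.7, -0.0, 0.2]
grip_width: 0.145
grasp_force: 20.0
```

Request:
{"fn": "play_rows", "kwargs": {
  "steps": [
    {"tx":0,"ty":0,"tz":0.003,"ax":0,"ay":0,"az":0},
    {"tx":0,"ty":0,"tz":0.006,"ax":0,"ay":0,"az":0},
    {"tx":0,"ty":0,"tz":0.008,"ax":0,"ay":0,"az":0},
    {"tx":0,"ty":0,"tz":0.009,"ax":0,"ay":0,"az":0},
    {"tx":-0.002,"ty":0,"tz":0.009,"ax":0,"ay":0,"az":0}
  ]
}}

```text
t: 31.85
eef_pos: [531.9, 15.2, 7.3]
orientation: [-0.07, 0.998, -0.0, 0.0]
ft_force: [-0.4, -0.0, -0.9]
grip_width: 0.143
grasp_force: 20.0
```

```bash
python3 - <<'E'
from h import *
to(cw(2,0),8,np.pi+YAW)
E
```

```text
pos [531.9  15.2   7.3] head -3.001 case [-63.2  -1.6] F [-0.4 -0.  -0.9] grip 0.143 20.0 tilt [-0.0005 -0.0001]
shift [-65.2   1.6  -0.6] az 0.0
```

Free and at floor height. I centre it (+1.6 mm) and slide 58 mm, then gently to the stop.

Request:
{"fn": "play_rows", "kwargs": {
  "steps": [
    {"tx":-0.003,"ty":0.0015,"tz":0,"ax":0,"ay":0,"az":0},
    {"tx":-0.008,"ty":0.0015,"tz":0,"ax":0,"ay":0,"az":0},
    {"tx":-0.014,"ty":0.0015,"tz":0,"ax":0,"ay":0,"az":0},
    {"tx":-0.02,"ty":0.0015,"tz":0,"ax":0,"ay":0,"az":0},
    {"tx":-0.026,"ty":0.0015,"tz":0,"ax":0,"ay":0,"az":0}
  ]
}}

```text
t: 32.35
eef_pos: [557.9, 20.5, 6.9]
orientation: [-0.07, 0.998, -0.0, -0.0]
ft_force: [-0.4, 0.2, 0.1]
grip_width: 0.148
grasp_force: 20.0
```

Request:
{"fn": "play_rows", "kwargs": {
  "steps": [
    {"tx":-0.006,"ty":0,"tz":0,"ax":0,"ay":0,"az":0},
    {"tx":-0.012,"ty":0,"tz":0,"ax":0,"ay":0,"az":0},
    {"tx":-0.018,"ty":0,"tz":0,"ax":0,"ay":0,"az":0},
    {"tx":-0.024,"ty":0,"tz":0,"ax":0,"ay":0,"az":0},
    {"tx":-0.03,"ty":0,"tz":0,"ax":0,"ay":0,"az":0}
  ]
}}

```text
t: 32.85
eef_pos: [587.5, 24.6, 6.9]
orientation: [-0.07, 0.998, -0.0, -0.0]
ft_force: [0.5, 0.1, -0.6]
grip_width: 0.143
grasp_force: 20.0
```

Request:
{"fn": "play_rows", "kwargs": {
  "steps": [
    {"tx":-0.002,"ty":0,"tz":0,"ax":0,"ay":0,"az":0},
    {"tx":-0.004,"ty":0,"tz":0,"ax":0,"ay":0,"az":0},
    {"tx":-0.006,"ty":0,"tz":0,"ax":0,"ay":0,"az":0},
    {"tx":-0.008,"ty":0,"tz":0,"ax":0,"ay":0,"az":0},
    {"tx":-0.01,"ty":0,"tz":0,"ax":0,"ay":0,"az":0}
  ]
}}

```text
t: 33.35
eef_pos: [596.7, 25.9, 6.9]
orientation: [-0.07, 0.998, -0.0, -0.0]
ft_force: [-7.9, -0.8, 1.1]
grip_width: 0.143
grasp_force: 20.0
```

```bash
python3 - <<'E'
from h import *
to(cw(2,0),8,np.pi+YAW)
E
```

```text
pos [596.7  25.9   6.9] head -3.001 case [2.4 0. ] F [-7.9 -0.8  1.1] grip 0.143 20.0 tilt [0.0007 0.    ]
shift [ 0.4 -0.  -1.1] az 0.0
```

Stop met at case x 2.4: stick A is home. I release, rise, and check both near ends numerically; they should lie at case x -25.

Request:
{"fn": "play_rows", "kwargs": {
  "steps": [
    {"tx":0,"ty":0,"tz":0,"ax":0,"ay":0,"az":0},
    {"tx":0,"ty":0,"tz":0,"ax":0,"ay":0,"az":0},
    {"tx":0,"ty":0,"tz":0,"ax":0,"ay":0,"az":0},
    {"tx":0,"ty":0,"tz":-0.02,"ax":0,"ay":0,"az":0},
    {"tx":0,"ty":0,"tz":-0.06,"ax":0,"ay":0,"az":0}
  ],
  "hand": 0.35
}}

```text
t: 33.85
eef_pos: [594.4, 26.0, 63.4]
orientation: [-0.07, 0.998, 0.0, -0.004]
ft_force: [0.2, 0.3, 0.3]
grip_width: 0.35
grasp_force: 0.0
```

Request:
{"fn": "play_rows", "kwargs": {
  "steps": [
    {"tx":0,"ty":0,"tz":-0.045,"ax":0,"ay":0,"az":0},
    {"tx":0,"ty":0,"tz":-0.09,"ax":0,"ay":0,"az":0},
    {"tx":0,"ty":0,"tz":-0.135,"ax":0,"ay":0,"az":0},
    {"tx":0,"ty":0,"tz":-0.18,"ax":0,"ay":0,"az":0},
    {"tx":0,"ty":0,"tz":-0.225,"ax":0,"ay":0,"az":0}
  ]
}}

```text
t: 34.35
eef_pos: [596.5, 26.0, 294.1]
orientation: [-0.07, 0.998, -0.0, 0.0]
ft_force: [0.3, 0.4, 0.3]
grip_width: 0.352
grasp_force: 0.0
```

Request:
{"fn": "play_rows", "kwargs": {
  "steps": [
    {"tx":0,"ty":0,"tz":0,"ax":0,"ay":0,"az":0},
    {"tx":0,"ty":0,"tz":0,"ax":0,"ay":0,"az":0}
  ]
}}

```text
t: 34.55
eef_pos: [597.3, 25.9, 293.5]
orientation: [-0.07, 0.998, -0.0, 0.002]
ft_force: [1.3, -0.3, -0.5]
grip_width: 0.352
grasp_force: 0.0
```

```bash
python3 - <<'E'
from h import *
to((660.5,110.6),300,np.pi+YAW)
I,im=pic('wrist','w14.png'); g=cv2.cvtColor(im,cv2.COLOR_BGR2GRAY).astype(int)
for yc in (-50,0):
    w=np.array([[*cw(x,yc),12] for x in range(-60,45,5)]); uv=proj(I,w).round().astype(int)
    print(yc,[(x,int(g[v,u-1:u+2].mean())) for x,(u,v) in zip(range(-60,45,5),uv)])
    w=np.array([[*cw(0,yc+d),12] for d in range(-20,21,2)]); uv=proj(I,w).round().astype(int)
    print([(d,int(g[v,u])) for d,(u,v) in zip(range(-20,21,2),uv)])
E
```

```text
pos [597.3  25.9 293.5] head -3.001 case [ 3.1 -0.1] F [ 1.3 -0.3 -0.5] grip 0.352 0.0 tilt [-0.0034 -0.0005]
shift [-74.4  75.   -6.3] az 0.0
-50 [(-60, 136), (-55, 135), (-50, 135), (-45, 135), (-40, 135), (-35, 135), (-30, 136), (-25, 137), (-20, 237), (-15, 236), (-10, 235), (-5, 235), (0, 234), (5, 234), (10, 234), (15, 233), (20, 212), (25, 209), (30, 209), (35, 201), (40, 201)]
[(-20, 135), (-18, 135), (-16, 135), (-14, 135), (-12, 135), (-10, 134), (-8, 135), (-6, 191), (-4, 232), (-2, 232), (0, 235), (2, 235), (4, 233), (6, 221), (8, 170), (10, 135), (12, 135), (14, 135), (16, 135), (18, 135), (20, 135)]
0 [(-60, 86), (-55, 86), (-50, 86), (-45, 86), (-40, 86), (-35, 86), (-30, 86), (-25, 87), (-20, 154), (-15, 153), (-10, 153), (-5, 153), (0, 152), (5, 152), (10, 152), (15, 152), (20, 133), (25, 120), (30, 121), (35, 119), (40, 120)]
[(-20, 86), (-18, 85), (-16, 85), (-14, 85), (-12, 85), (-10, 85), (-8, 84), (-6, 101), (-4, 151), (-2, 152), (0, 153), (2, 153), (4, 153), (6, 129), (8, 85), (10, 84), (12, 85), (14, 85), (16, 86), (18, 85), (20, 85)]
```

Both near ends read between case x -25 and -20 and are centred within about 1 mm: home. Now I regrip the lid tab.

Request:
{"fn": "play_rows", "kwargs": {
  "steps": [
    {"tx":0,"ty":0.025,"tz":-0.006,"ax":0,"ay":0,"az":0},
    {"tx":-0.02,"ty":0.05,"tz":-0.006,"ax":0,"ay":0,"az":0},
    {"tx":-0.04,"ty":0.075,"tz":-0.006,"ax":0,"ay":0,"az":0},
    {"tx":-0.06,"ty":0.075,"tz":-0.006,"ax":0,"ay":0,"az":0},
    {"tx":-0.074,"ty":0.075,"tz":-0.006,"ax":0,"ay":0,"az":0}
  ]
}}

```text
t: 35.1
eef_pos: [659.9, 111.7, 294.3]
orientation: [-0.071, 0.997, -0.0, -0.003]
ft_force: [-0.4, -0.1, 0.2]
grip_width: 0.348
grasp_force: 0.0
```

Request:
{"fn": "play_rows", "kwargs": {
  "steps": [
    {"tx":0,"ty":0,"tz":0,"ax":0,"ay":0,"az":0},
    {"tx":0,"ty":0,"tz":0.015,"ax":0,"ay":0,"az":0},
    {"tx":0,"ty":0,"tz":0.03,"ax":0,"ay":0,"az":0},
    {"tx":0,"ty":0,"tz":0.045,"ax":0,"ay":0,"az":0},
    {"tx":0,"ty":0,"tz":0.058,"ax":0,"ay":0,"az":0}
  ]
}}

```text
t: 35.6
eef_pos: [658.6, 110.2, 237.6]
orientation: [-0.07, 0.998, -0.0, -0.001]
ft_force: [0.4, -0.2, 0.3]
grip_width: 0.353
grasp_force: 0.0
```

```bash
python3 - <<'E'
from h import *
to((660.2,110.5),240.9,np.pi+YAW)
E
```

```text
pos [658.6 110.2 237.6] head -3.002 case [75.5 74.8] F [ 0.4 -0.2  0.3] grip 0.353 0.0 tilt [0.0028 0.0001]
shift [-1.6  0.1 -3.3] az -0.0
```

Close, then swing the reverse arc.

Request:
{"fn": "play_rows", "kwargs": {
  "steps": [
    {"tx":0,"ty":0,"tz":0,"ax":0,"ay":0,"az":0},
    {"tx":0,"ty":0,"tz":0,"ax":0,"ay":0,"az":0},
    {"tx":0,"ty":0,"tz":0,"ax":0,"ay":0,"az":0},
    {"tx":0,"ty":0,"tz":0,"ax":0,"ay":0,"az":0},
    {"tx":0,"ty":0,"tz":0,"ax":0,"ay":0,"az":0}
  ],
  "hand": 0,
  "grip_force": 15
}}

```text
t: 36.1
eef_pos: [659.8, 110.4, 241.1]
orientation: [-0.07, 0.998, -0.0, 0.001]
ft_force: [-1.2, -1.0, 2.7]
grip_width: 0.098
grasp_force: 15.0
```

Request:
{"fn": "play_rows", "kwargs": {
  "steps": [
    {"tx":0.023,"ty":0,"tz":0.0042,"ax":0,"ay":0,"az":0},
    {"tx":0.0456,"ty":0,"tz":0.0106,"ax":0,"ay":0,"az":0},
    {"tx":0.0673,"ty":0,"tz":0.0192,"ax":0,"ay":0,"az":0},
    {"tx":0.088,"ty":0,"tz":0.03,"ax":0,"ay":0,"az":0},
    {"tx":0.088,"ty":0,"tz":0.03,"ax":0,"ay":0,"az":0}
  ]
}}

```text
t: 36.6
eef_pos: [570.5, 97.8, 209.3]
orientation: [-0.07, 0.998, -0.0, -0.001]
ft_force: [-2.3, -2.0, -2.0]
grip_width: 0.105
grasp_force: 15.0
```

```bash
python3 - <<'E'
from h import *
to((571,97.9),210.9,np.pi+YAW)
E
```

```text
pos [570.5  97.8 209.3] head -3.002 case [-13.5  74.9] F [-2.3 -2.  -2. ] grip 0.105 15.0 tilt [ 0.0021 -0.0004]
shift [-0.5 -0.  -1.6] az 0.0
```

Request:
{"fn": "play_rows", "kwargs": {
  "steps": [
    {"tx":0.0196,"ty":0,"tz":0.0128,"ax":0,"ay":0,"az":0},
    {"tx":0.0379,"ty":0,"tz":0.0275,"ax":0,"ay":0,"az":0},
    {"tx":0.0545,"ty":0,"tz":0.0439,"ax":0,"ay":0,"az":0},
    {"tx":0.0695,"ty":0,"tz":0.0619,"ax":0,"ay":0,"az":0},
    {"tx":0.0826,"ty":0,"tz":0.0813,"ax":0,"ay":0,"az":0}
  ]
}}

```text
t: 37.1
eef_pos: [491.9, 86.8, 129.9]
orientation: [-0.07, 0.998, 0.0, 0.002]
ft_force: [2.2, -0.7, 0.7]
grip_width: 0.1
grasp_force: 15.0
```

Request:
{"fn": "play_rows", "kwargs": {
  "steps": [
    {"tx":0.011,"ty":0,"tz":0.0207,"ax":0,"ay":0,"az":0},
    {"tx":0.02,"ty":0,"tz":0.0423,"ax":0,"ay":0,"az":0},
    {"tx":0.0267,"ty":0,"tz":0.0647,"ax":0,"ay":0,"az":0},
    {"tx":0.0312,"ty":0,"tz":0.0877,"ax":0,"ay":0,"az":0},
    {"tx":0.0328,"ty":0,"tz":0.1,"ax":0,"ay":0,"az":0}
  ]
}}

```text
t: 37.6
eef_pos: [459.4, 82.2, 28.3]
orientation: [-0.07, 0.998, 0.0, 0.001]
ft_force: [3.6, 0.2, 0.9]
grip_width: 0.099
grasp_force: 15.0
```

Request:
{"fn": "play_rows", "kwargs": {
  "steps": [
    {"tx":0,"ty":0,"tz":0.004,"ax":0,"ay":0,"az":0},
    {"tx":0.0004,"ty":0,"tz":0.008,"ax":0,"ay":0,"az":0},
    {"tx":0.0006,"ty":0,"tz":0.011,"ax":0,"ay":0,"az":0},
    {"tx":0.0006,"ty":0,"tz":0.013,"ax":0,"ay":0,"az":0},
    {"tx":0.0006,"ty":0,"tz":0.013,"ax":0,"ay":0,"az":0}
  ]
}}

```text
t: 38.1
eef_pos: [460.7, 82.4, 21.1]
orientation: [-0.07, 0.998, 0.0, 0.003]
ft_force: [-3.0, -0.2, 17.4]
grip_width: 0.095
grasp_force: 15.0
```

```bash
python3 - <<'E'
from h import *
to((456.9,81.8),19.8,np.pi+YAW)
E
```

```text
pos [460.7  82.4  21.1] head -3.001 case [-124.4   74.9] F [-3.  -0.2 17.4] grip 0.095 15.0 tilt [-0.0067 -0.0002]
shift [ 3.8 -0.1  1.3] az 0.0
```

17 N at the stop, at 21.1 mm against 19.8 when shut before: the lid is shut. I release, rise and turn to the latch.

Request:
{"fn": "play_rows", "kwargs": {
  "steps": [
    {"tx":0,"ty":0,"tz":0,"ax":0,"ay":0,"az":0},
    {"tx":0,"ty":0,"tz":0,"ax":0,"ay":0,"az":0},
    {"tx":0,"ty":0,"tz":-0.01,"ax":0,"ay":0,"az":0},
    {"tx":0,"ty":0,"tz":-0.04,"ax":0,"ay":0,"az":0},
    {"tx":0,"ty":0,"tz":-0.085,"ax":0,"ay":0,"az":0}
  ],
  "hand": 0.3
}}

```text
t: 38.6
eef_pos: [455.6, 81.9, 99.1]
orientation: [-0.07, 0.998, -0.0, -0.003]
ft_force: [1.2, 0.3, 1.0]
grip_width: 0.301
grasp_force: 0.0
```

Request:
{"fn": "play_rows", "kwargs": {
  "steps": [
    {"tx":0,"ty":0,"tz":0,"ax":0,"ay":0,"az":0.12},
    {"tx":0,"ty":0,"tz":0,"ax":0,"ay":0,"az":0.24},
    {"tx":0,"ty":0,"tz":0,"ax":0,"ay":0,"az":0.36},
    {"tx":0,"ty":0,"tz":0,"ax":0,"ay":0,"az":0.48},
    {"tx":0,"ty":0,"tz":0,"ax":0,"ay":0,"az":0.6}
  ]
}}

```text
t: 39.1
eef_pos: [457.5, 82.1, 101.1]
orientation: [0.23, 0.973, -0.0, -0.0]
ft_force: [-0.1, -1.2, 0.2]
grip_width: 0.3
grasp_force: 0.0
```

Request:
{"fn": "play_rows", "kwargs": {
  "steps": [
    {"tx":0,"ty":0,"tz":0,"ax":0,"ay":0,"az":0.12},
    {"tx":0,"ty":0,"tz":0,"ax":0,"ay":0,"az":0.24},
    {"tx":0,"ty":0,"tz":0,"ax":0,"ay":0,"az":0.36},
    {"tx":0,"ty":0,"tz":0,"ax":0,"ay":0,"az":0.48},
    {"tx":0,"ty":0,"tz":0,"ax":0,"ay":0,"az":0.595}
  ]
}}

```text
t: 39.6
eef_pos: [457.5, 82.1, 101.0]
orientation: [0.505, 0.863, -0.0, -0.0]
ft_force: [0.4, -0.6, -0.0]
grip_width: 0.303
grasp_force: 0.0
```

```bash
python3 - <<'E'
from h import *
to((452.2,17.6),41,2.087)
I,im=pic('wrist','w15.png'); print(proj(I,[[452,17.6,62],[*cw(-152.5,-58),66]]).round())
cv2.imwrite('pics/w15x.png',im)
E
```

```text
pos [457.5  82.1 101. ] head 2.082 case [-127.6   75. ] F [ 0.4 -0.6 -0. ] grip 0.303 0.0 tilt [ 0.0004 -0.0006]
shift [-53.7 -36.1  60. ] az -0.005
[[218. 268.]
 [182. 328.]]
```

Request:
{"fn": "play_rows", "kwargs": {
  "steps": [
    {"tx":-0.027,"ty":-0.018,"tz":0,"ax":0,"ay":0,"az":0},
    {"tx":-0.0537,"ty":-0.036,"tz":0,"ax":0,"ay":0,"az":0},
    {"tx":-0.0537,"ty":-0.036,"tz":0.025,"ax":0,"ay":0,"az":0},
    {"tx":-0.0537,"ty":-0.036,"tz":0.045,"ax":0,"ay":0,"az":0},
    {"tx":-0.0537,"ty":-0.036,"tz":0.059,"ax":0,"ay":0,"az":0}
  ]
}}

```text
t: 40.15
eef_pos: [452.2, 17.4, 40.5]
orientation: [0.503, 0.864, -0.0, -0.001]
ft_force: [-0.7, -0.6, 0.3]
grip_width: 0.299
grasp_force: 0.0
```

Request:
{"fn": "play_rows", "kwargs": {
  "steps": [
    {"tx":0,"ty":0,"tz":0,"ax":0,"ay":0,"az":0},
    {"tx":0,"ty":0,"tz":0,"ax":0,"ay":0,"az":0},
    {"tx":0,"ty":0,"tz":0,"ax":0,"ay":0,"az":0},
    {"tx":0,"ty":0,"tz":0,"ax":0,"ay":0,"az":0},
    {"tx":0,"ty":0,"tz":0,"ax":0,"ay":0,"az":0}
  ],
  "hand": 0,
  "grip_force": 12
}}

```text
t: 40.65
eef_pos: [452.4, 17.3, 42.5]
orientation: [0.503, 0.864, -0.001, -0.0]
ft_force: [-5.0, -2.0, 1.0]
grip_width: 0.101
grasp_force: 12.0
```

```bash
python3 - <<'E'
from h import *
to((452.2,17.6),41,np.pi+YAW)
E
```

```text
pos [452.4  17.3  42.5] head 2.087 case [-141.7   11.6] F [-5. -2.  1.] grip 0.101 12.0 tilt [-0.0003 -0.0014]
shift [ 0.4 -0.   1.5] az -1.194
```

Gripped on the wing. I turn it back by 1.2, keeping the measured angle in check.

Request:
{"fn": "play_rows", "kwargs": {
  "steps": [
    {"tx":0,"ty":0,"tz":0,"ax":0,"ay":0,"az":-0.12},
    {"tx":0,"ty":0,"tz":0,"ax":0,"ay":0,"az":-0.24},
    {"tx":0,"ty":0,"tz":0,"ax":0,"ay":0,"az":-0.36},
    {"tx":0,"ty":0,"tz":0,"ax":0,"ay":0,"az":-0.48},
    {"tx":0,"ty":0,"tz":0,"ax":0,"ay":0,"az":-0.6}
  ]
}}

```text
t: 41.15
eef_pos: [452.6, 17.5, 42.5]
orientation: [0.223, 0.975, -0.0, -0.0]
ft_force: [-4.7, -1.3, 1.3]
grip_width: 0.098
grasp_force: 12.0
```

Request:
{"fn": "play_rows", "kwargs": {
  "steps": [
    {"tx":0,"ty":0,"tz":0,"ax":0,"ay":0,"az":-0.12},
    {"tx":0,"ty":0,"tz":0,"ax":0,"ay":0,"az":-0.24},
    {"tx":0,"ty":0,"tz":0,"ax":0,"ay":0,"az":-0.36},
    {"tx":0,"ty":0,"tz":0,"ax":0,"ay":0,"az":-0.48},
    {"tx":0,"ty":0,"tz":0,"ax":0,"ay":0,"az":-0.6}
  ]
}}

```text
t: 41.65
eef_pos: [452.6, 17.6, 42.5]
orientation: [-0.075, 0.997, -0.0, -0.0]
ft_force: [-4.3, -0.7, 1.3]
grip_width: 0.097
grasp_force: 12.1
```

Request:
{"fn": "play_rows", "kwargs": {
  "steps": [
    {"tx":0,"ty":0,"tz":0,"ax":0,"ay":0,"az":-0.01},
    {"tx":0,"ty":0,"tz":0,"ax":0,"ay":0,"az":-0.01},
    {"tx":0,"ty":0,"tz":0,"ax":0,"ay":0,"az":-0.01}
  ]
}}

```text
t: 41.95
eef_pos: [452.6, 17.6, 42.5]
orientation: [-0.076, 0.997, -0.0, -0.0]
ft_force: [-6.0, 0.1, 3.3]
grip_width: 0.102
grasp_force: 12.0
```

```bash
python3 - <<'E'
from h import *
to((452.2,17.6),41,np.pi+YAW); print(ctrl.state()['torque'])
E
```

```text
pos [452.6  17.6  42.5] head -2.99 case [-141.4   11.9] F [-6.   0.1  3.3] grip 0.102 12.0 tilt [0.0005 0.    ]
shift [0.4 0.  1.5] az 0.012
[-0.02552579  0.95016159 -0.16743876]
```

The latch is back at its stop (angle about -0.01). Now the bolt.

Request:
{"fn": "play_rows", "kwargs": {
  "steps": [
    {"tx":0,"ty":0,"tz":0,"ax":0,"ay":0,"az":0},
    {"tx":0,"ty":0,"tz":0,"ax":0,"ay":0,"az":0},
    {"tx":0,"ty":0,"tz":0,"ax":0,"ay":0,"az":0},
    {"tx":0,"ty":0,"tz":-0.02,"ax":0,"ay":0,"az":0},
    {"tx":0,"ty":0,"tz":-0.04,"ax":0,"ay":0,"az":0.01}
  ],
  "hand": 0.35
}}

```text
t: 42.45
eef_pos: [452.5, 17.7, 81.6]
orientation: [-0.072, 0.997, 0.0, -0.001]
ft_force: [-1.4, 0.4, 0.5]
grip_width: 0.347
grasp_force: 0.0
```

Request:
{"fn": "play_rows", "kwargs": {
  "steps": [
    {"tx":0.005,"ty":-0.035,"tz":0,"ax":0,"ay":0,"az":0},
    {"tx":0.01,"ty":-0.0695,"tz":0,"ax":0,"ay":0,"az":0},
    {"tx":0.01,"ty":-0.0695,"tz":0.01,"ax":0,"ay":0,"az":0},
    {"tx":0.01,"ty":-0.0695,"tz":0.025,"ax":0,"ay":0,"az":0},
    {"tx":0.01,"ty":-0.0695,"tz":0.035,"ax":0,"ay":0,"az":0}
  ]
}}

```text
t: 42.95
eef_pos: [452.3, -51.8, 44.5]
orientation: [-0.073, 0.997, 0.001, -0.001]
ft_force: [-1.3, 0.0, -0.3]
grip_width: 0.354
grasp_force: 0.0
```

Request:
{"fn": "play_rows", "kwargs": {
  "steps": [
    {"tx":0,"ty":0,"tz":0,"ax":0,"ay":0,"az":0},
    {"tx":0,"ty":0,"tz":0,"ax":0,"ay":0,"az":0},
    {"tx":0,"ty":0,"tz":0,"ax":0,"ay":0,"az":0},
    {"tx":0,"ty":0,"tz":0,"ax":0,"ay":0,"az":0},
    {"tx":0,"ty":0,"tz":0,"ax":0,"ay":0,"az":0}
  ],
  "hand": 0
}}

```text
t: 43.45
eef_pos: [453.3, -52.3, 47.0]
orientation: [-0.073, 0.997, 0.0, 0.0]
ft_force: [0.2, 1.0, -0.2]
grip_width: 0.096
grasp_force: 12.0
```

Request:
{"fn": "play_rows", "kwargs": {
  "steps": [
    {"tx":0,"ty":0.004,"tz":0,"ax":0,"ay":0,"az":0},
    {"tx":0,"ty":0.009,"tz":0,"ax":0,"ay":0,"az":0},
    {"tx":0,"ty":0.014,"tz":0,"ax":0,"ay":0,"az":0},
    {"tx":0,"ty":0.018,"tz":0,"ax":0,"ay":0,"az":0},
    {"tx":0,"ty":0.02,"tz":0,"ax":0,"ay":0,"az":0}
  ]
}}

```text
t: 43.95
eef_pos: [450.8, -34.9, 47.2]
orientation: [-0.072, 0.997, -0.003, 0.001]
ft_force: [4.6, -14.6, -0.9]
grip_width: 0.097
grasp_force: 12.0
```

```bash
python3 - <<'E'
from h import *
to((451.5,-35.3),48,np.pi+YAW)
E
```

```text
pos [450.8 -34.9  47.2] head -2.997 case [-150.5  -39.9] F [  4.6 -14.6  -0.9] grip 0.097 12.0 tilt [-0.0014 -0.0061]
shift [-0.6 -0.5 -0.8] az 0.005
```

The bolt is home (case y -39.9, firm stop). I release, retreat to the earlier overview pose and compare with the starting picture.

Request:
{"fn": "play_rows", "kwargs": {
  "steps": [
    {"tx":0,"ty":-0.001,"tz":0,"ax":0,"ay":0,"az":0},
    {"tx":0,"ty":-0.001,"tz":0,"ax":0,"ay":0,"az":0},
    {"tx":0,"ty":-0.001,"tz":0,"ax":0,"ay":0,"az":0},
    {"tx":0,"ty":-0.001,"tz":-0.03,"ax":0,"ay":0,"az":0},
    {"tx":0,"ty":-0.001,"tz":-0.07,"ax":0,"ay":0,"az":0}
  ],
  "hand": 0.35
}}

```text
t: 44.45
eef_pos: [448.4, -33.2, 114.8]
orientation: [-0.073, 0.997, 0.001, -0.003]
ft_force: [0.6, 0.3, -0.1]
grip_width: 0.351
grasp_force: 0.0
```

Request:
{"fn": "play_rows", "kwargs": {
  "steps": [
    {"tx":0,"ty":0,"tz":-0.04,"ax":0,"ay":0,"az":0},
    {"tx":-0.025,"ty":0.01,"tz":-0.08,"ax":0,"ay":0,"az":0},
    {"tx":-0.05,"ty":0.02,"tz":-0.12,"ax":0,"ay":0,"az":0},
    {"tx":-0.075,"ty":0.03,"tz":-0.16,"ax":0,"ay":0,"az":0},
    {"tx":-0.095,"ty":0.0415,"tz":-0.187,"ax":0,"ay":0,"az":0}
  ]
}}

```text
t: 44.95
eef_pos: [539.3, 21.8, 306.6]
orientation: [-0.073, 0.997, 0.0, 0.001]
ft_force: [0.4, -0.2, -0.1]
grip_width: 0.352
grasp_force: 0.0
```

Request:
{"fn": "play_rows", "kwargs": {
  "steps": [
    {"tx":0,"ty":0,"tz":0,"ax":0,"ay":0,"az":0},
    {"tx":0,"ty":0,"tz":0,"ax":0,"ay":0,"az":0},
    {"tx":0,"ty":0,"tz":0,"ax":0,"ay":0,"az":0}
  ]
}}

```text
t: 45.25
eef_pos: [537.4, 20.7, 301.9]
orientation: [-0.072, 0.997, 0.0, -0.001]
ft_force: [-0.1, -0.2, 0.0]
grip_width: 0.353
grasp_force: 0.0
```

```bash
python3 - <<'E'
from h import *
I,im=pic('wrist','w16.png'); to((539,19),303.4,np.pi+YAW)
n=np.load('w2.npz'); J=(n['K'],n['d'],n['p'],n['R']); a=cv2.imread('pics/w2.png')
def blobs(I,im):
    m=(im.max(2)<38).astype(np.uint8); m[:, :190]=0;m[:, 330:]=0;m[:80]=0; m[138:]=0
    _,_,st,ce=cv2.connectedComponentsWithStats(m)
    for s,c in list(zip(st,ce))[1:]:
        if s[4]>12: print(s, wc(onplane(I,[c],50)[0]).round(1))
blobs(J,a); print(); blobs(I,im)
g=cv2.cvtColor(im,cv2.COLOR_BGR2GRAY).astype(int)
# rib (bright line) at case x, and stick ends seen through lid along pockets
for II,gg in ((J,cv2.cvtColor(a,cv2.COLOR_BGR2GRAY).astype(int)),(I,g)):
  for yc in (-50,0,50):
    uv=proj(II,[[*cw(x,yc),12] for x in range(-50,40,6)]).round().astype(int); print(yc,[int(gg[v,u]) for u,v in uv])
E
```

```text
pos [537.3  20.6 301.9] head -2.997 case [-57.1   3. ] F [-0.1  1.3 -0.3] grip 0.349 0.0 tilt [0.0028 0.0004]
shift [-1.4 -1.8 -1.5] az 0.005
[265  92   6  24 131] [-142.1   12.5]
[229  95   6   5  22] [-150.9  -40.8]
[304 106   7  24 130] [-122.4   73.1]

[263  94   7  23 130] [-142.    12.4]
[228  96   6   6  22] [-150.9  -40.8]
[303 107   7  25 135] [-122.4   73.1]
-50 [171, 172, 172, 182, 185, 180, 171, 171, 170, 170, 170, 170, 169, 169, 169]
0 [171, 172, 172, 183, 185, 179, 172, 172, 171, 170, 171, 169, 170, 170, 169]
50 [172, 172, 171, 182, 185, 179, 171, 172, 170, 170, 170, 170, 169, 170, 169]
-50 [172, 172, 172, 182, 185, 199, 192, 193, 192, 192, 191, 191, 181, 181, 181]
0 [172, 172, 172, 182, 190, 202, 192, 192, 192, 192, 192, 191, 181, 182, 181]
50 [172, 172, 172, 179, 185, 187, 171, 171, 170, 171, 170, 170, 170, 169, 169]
```

Knob, wing and tab match the starting picture within 0.1 mm, and both sticks show through the lid in pockets 0 and 1. I hand in.

```bash
python3 -c "
from h import *
print(ctrl.hand_in())"
```

```text
the job is handed in; nothing more can be done
None
```

I put the two white sticks found to the right of the case fully home in the right and middle pockets, shut the lid, turned the latch back and pushed the safety bolt home, and handed the job in at about 45 s; the hand-in returned no verdict.

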